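# Run the check standard through the shuttle reader

## Robot

A 6-joint arm with a two-finger parallel gripper is mounted at the origin on a cart in front of the work surface, level with it; the furniture and walls round the work are solid. World frame = base frame: x ahead of the robot, y to its left, z up, the work surface at z = 0. Lengths are in mm, angles in rad, forces in N, time in s.
With the tool pointing down it reaches from about 250 to 775 mm from the base axis. Payload 4 kg.
Tool frame: the origin (TCP) lies at the very end of the fingers, on their centre line; the grasp point (between the pads) lies 19 mm behind it; z points along the fingers, y is the direction in which the jaws open and shut (so a half turn about z gives the same grasp; the last joint's range is limited). The gripper opens to 94 mm and grips with 3 to 60 N. Pads are 16 mm wide; open, the fingers measure 119 mm over their backs; the gripper's body (75 mm by 177 mm) begins 78 mm behind the grasp point.
Start: joints at [1.042, 0.087, 1.371, -0, 1.684, -0.103], TCP at [227.189, 500.905, 205.506] pointing down, gripper open.
Joint ranges: [-3.1, 3.1], [-0.76, 2.03], [0.27, 2.55], [-1.08, 4.22], [0.17, 2.65], [-2.57, 2.57]. Speed limits (rad/s): [2.79, 2.79, 3.14, 3.14, 3.14, 3.14].

## Interface

Orientations are given as a unit quaternion [w, x, y, z].
In Python, from workcell import readout, eyes, workorder, nets gives the robot as it stands.
- The arm moves only by the tool jog_arm, never from a script. Its arguments are lists of equal length, an entry for each row: "linear": the shift along the tool's x, y, z normalised to -1 to 1, where 1 is 0.04 m, a list of three; "rot": the turn, a rotation vector about the tool's x, y, z normalised to -1 to 1, where 1 is 0.08 rad, a list of three; "fingers": the closure, from -1 (fully open) to 1 (shut). A call has 1 to 12 rows; each row shifts and turns the pose as measured when the row begins, along the tool's axes as they then stand; what a row does not reach is not made up. A row lasts 1/12 s, in which the tool goes at most 41.7 mm and 7.16 degrees, less where a joint would pass 70% of its speed; a pose out of reach is approached as far as the arm can. A call with a number of a shift or a turn outside -1 to 1 is refused whole. A call with a gripper value outside its range is refused whole. The fingers move at their own pace and stop on an object; the grip force is fixed at half the most. Time passes only in rows, so rows that do not move let the fingers close. It gives the time, the measured TCP pose, the force and the opening at its end, in the units of the state.
- readout.get_obs(): the state, without advancing time (a new reading comes with each control period).
- eyes.read_camera(name): name is "scene" or "side" or "wrist"; returns a dict with "color" (420x560x3 uint8, blue, green, red), "depth" (420x560 float32, mm along the optical axis (not along the pixel's ray), 0 where there is no reading), "fx", "fy", "cx", "cy" (pixels), "T" (4x4, takes a point from camera to world coordinates). Camera axes: x right, y up, looking along -z (the intrinsics and any distortion apply to the point x, -y, -z); pixel columns grow to the right and rows downward; lengths in mm; the calibration is good to about 2 mm. A picture is of the moment at which its call begins.
- workorder.job_done(): hands the job in, once; it reports no verdict.
Trained networks look in a picture, given as the dict that the camera call returned (one of the last four; its "shot" number tells which), for a name from the list of things; names that differ only in an ending like _2 or _b are one class to them, and where a whole thing is asked for, a point or a joint stands for the part that bears it (a point fixed in the world has none). Each returns a list of dicts, best first, with "p" (0 to 1); they miss things now and then, are a little off and sometimes report something else, mostly with a low value. They report only what shows in the picture. A call takes as long as a camera call. They do not tell look-alikes from the thing itself.
- nets.boxes_of(thing, picture): "extent" ([left, top, right, bottom] in pixels, round what is visible of it).
- nets.landmark_of(thing, picture): "pixel" ([column, row] in pixels: a listed point, or the origin of a listed thing).
The state is a dict: "time_s": time; "joint_pos": joint angles; "joint_vel": joint speeds; "effort": joint torques, N m; "tool_pos": TCP position; "orientation": TCP orientation; "ft_force": force on the tool from outside, world axes, zero at the start; "wrist_torque": the same for the moment, N m; "finger_gap": finger opening in mm.
Only numpy, scipy, OpenCV 4.12 (cv2) and the standard library are available. Lean on these libraries where they do the work, as an engineer would, in place of code of your own. Each camera call takes 0.05 s, during which the arm holds its last target.

## Task

The vial under the head of the two-place reader has been measured; run the metal check standard next. Take the standard from the rack and stand it in the shuttle's open well, slide the shuttle across until it is fully home so that the standard is under the head and the measured vial comes out on the other side, and press the start key right down. Then take the measured vial out and stand it in any free hole of the rack, leaving the other vials, the grain dish and the timer where they are.

Things in the scene. Friction and masses are not known exactly. Their poses are not given: they have to be found in the camera images.
- reader: White desktop reader fixed to the bench, 204 (x) x 304 (y) x 180 mm. Origin on the bench below the middle of its head; x to its back, y to its left, z up. Flat deck 58 mm high. The head is 86 mm wide in y, x from -35 mm to the back, underside 106 mm high: things in the shuttle pass under it. In front of the shuttle's channel is a ledge (x -124 to -34 mm) with the shuttle's grip and the start key.
- shuttle (a joint): Position of the sliding shuttle, m: 0 at the start, with its right well (-y) out in the open at y = -120 mm of the reader and its left well under the head; 0.120 at the other stop, with the right well under the head and the left well out in the open at y = +120 mm. Slides with about 2.5 N of friction.
- shuttle_grip (a point): Middle of the upright black grip of the shuttle, a round post 18 mm thick (22 mm at its cap), top 18 mm above this point, foot on a steel tongue 20 mm below it. It moves along the reader's y with the shuttle, 102 mm in front of the wells' line.
- right_well (a point): Centre of the floor of the shuttle's right well: a round hole 38 mm wide and 36 mm deep, mouth 58 mm above the bench. Axes as the reader's.
- left_well (a point): Centre of the floor of the shuttle's left well, the same.
- start_key (a joint): Travel of the start key, m: 0 released, 0.005 right down; springs back, about 4 N.
- start_key_top (a point): Middle of the top of the round black start key, 24 mm wide, at the right end of the reader's front ledge; it is pressed straight down.
- rack: White vial rack fixed to the bench, 232 (x) x 56 (y) x 44 mm, with a single row of four round holes along its own x, which points to the robot's right. Origin on the bench under its middle. Its upper plate is 42 mm high, its inner floor 6 mm high.
- hole_1 (a point): Centre of the floor of the rack's left-hand hole (nearest the reader): 38 mm wide, 36 mm below the upper plate's top. Holes are 56 mm apart.
- hole_2 (a point): The same for the second hole.
- hole_3 (a point): The same for the third hole.
- hole_4 (a point): The same for the fourth, right-hand hole, free at the start.
- standard: Check standard: a solid metal cylinder 32 mm in diameter and 62 mm high with a dark knob 20 mm wide on top, 78 mm in all, 0.14 kg. Stands in one of the rack's holes 1 to 3. Origin at the centre of its underside, z up its axis.
- measured_vial: Screw-cap sample vial 32 mm in diameter and 72 mm high, cap the top 19 mm, about 0.055 kg. Stands in the shuttle's left well, under the head, at the start. Origin at the centre of its underside, z up its axis.
- waiting_vial_1: Another such vial, in one of the rack's holes 1 to 3; stays there.
- waiting_vial_2: Another such vial, in one of the rack's holes 1 to 3; stays there.
- grain_dish: Round black dish of grain, 110 mm wide and 26 mm high, on the bench; stays. Origin at the centre of its underside.
- lab_timer: White bench timer, 70 x 64 x 18 mm, lying on the bench; stays. Origin at the centre of its underside.
Things that resemble listed ones, but are neither listed nor needed, are in the scene too. Leave any turquoise look-alike of the measured_vial alone.

How it is judged (in metres and radians):
On the way, in this order (a step that is already met when the one before it is completed fails the run):
1. the standard stands in the shuttle's right well and is let go (distance between standard and right_well below 0.006 m and angle between standard's own z axis and vertical below 0.1 rad and contact force between the fingers and standard below 0.3 N), for 0.2 s.
2. the shuttle is fully home at its other stop (within 3 mm), the standard in it and now under the head (value of joint shuttle above 0.117 m and distance between standard and right_well below 0.006 m), for 0.2 s.
3. the start key is pressed at least 4 mm down with the shuttle home (value of joint start_key above 0.004 m and value of joint shuttle above 0.117 m), for 0.05 s.
At the end, for the whole second after the job is handed in: The shuttle is home (joint over 0.117), the standard upright in its right well under the head (underside within 6 mm of the well's floor centre), the start key released, and the measured vial upright and at rest in one of the rack's holes (underside within 6 mm of the hole's floor centre) (all of step 2 and value of joint start_key below 0.002 m and angle between standard's own z axis and vertical below 0.1 rad and (distance between measured_vial and hole_1 below 0.006 m or distance between measured_vial and hole_2 below 0.006 m or distance between measured_vial and hole_3 below 0.006 m or distance between measured_vial and hole_4 below 0.006 m) and angle between measured_vial's own z axis and vertical below 0.15 rad and linear speed of measured_vial below 0.02 m/s); the robot touches nothing.
It fails at once if one of the two waiting vials is taken or knocked from its hole (moved over 15 mm) (distance of any of waiting_vial_1, waiting_vial_2 from where it was at the start of the episode above 0.015 m).
It fails at once if the grain dish or the timer is pushed over 15 mm (distance of any of grain_dish, lab_timer from where it was at the start of the episode above 0.015 m).
It also fails if it takes over 72 s, if anything falls off the work surface, if the arm or the gripper's body presses on something with over 40 N, if the wrist force passes 120 N, or if a joint passes its speed limit or range.

## Working session

There is one attempt and no reset: what is moved stays moved. The work goes in short steps, Python scripts to look and compute and a tool call to move; the robot and the scene stay as the last step left them, time stands still between calls to the robot, and variables do not carry over. Pictures are saved under pics/ and viewed, and the job is handed in when it is done.

Besides the shell and the picture viewer there is one more tool, called after "Emit:" as a command line: name --argument value ..., lists and objects as JSON in quotes. jog_arm: Moves the arm, as the interface text tells. Its arguments: {"type":"object","properties":{"linear":{"type":"array","items":{"type":"array","items":{"type":"number","minimum":-1,"maximum":1}}},"rot":{"type":"array","items":{"type":"array","items":{"type":"number","minimum":-1,"maximum":1}}},"fingers":{"type":"array","items":{"type":"number"}}},"required":["linear","rot","fingers"]}

```bash
mkdir -p pics; ls
cat > h.py <<'E'
import numpy as np, cv2
from workcell import readout, eyes, workorder, nets
def shot(name,fn):
    p=eyes.read_camera(name); cv2.imwrite('pics/'+fn,p['color']); return p
def px2w(p,u,v,z=None,r=2):
    """world pos: at plane z if given, else by depth"""
    T=np.array(p['T']); d=np.array([(u-p['cx'])/p['fx'],-(v-p['cy'])/p['fy'],-1.0])
    if z is None:
        D=p['depth'][int(v)-r:int(v)+r+1,int(u)-r:int(u)+r+1]; D=D[D>0]
        s=np.median(D)
    else:
        dw=T[:3,:3]@d; s=(z-T[2,3])/dw[2]
    return T[:3,:3]@(d*s)+T[:3,3]
E
python3 - <<'E'
from h import *
o=readout.get_obs(); print(o)
for n in ['scene','side','wrist']:
    p=shot(n,n+'0.png'); print(n,[k for k in p], p['fx'],np.round(p['T'],3).tolist())
    for t in ['reader','rack','standard','measured_vial','waiting_vial_1','grain_dish','lab_timer']:
        print(t,[(np.round(b['extent']).tolist(),round(b['p'],2)) for b in nets.boxes_of(t,p)][:4])
    for t in ['shuttle_grip','start_key_top','right_well','left_well','hole_1','hole_2','hole_3','hole_4','standard','measured_vial','reader','rack']:
        print(t,[(np.round(b['pixel'],1).tolist(),round(b['p'],2)) for b in nets.landmark_of(t,p)][:4])
E
```

```text
pics
{'time_s': 0.0, 'joint_pos': array([ 1.04189370e+00,  8.79381334e-02,  1.37221160e+00, -4.54959079e-06,
        1.68358461e+00, -1.03144444e-01]), 'joint_vel': array([-0.00106102,  0.00211876,  0.00019426, -0.0024787 , -0.00037672,
        0.00037319]), 'effort': array([ 4.63633330e-05, -3.40198267e+01, -3.02420676e+01,  7.17588142e-02,
        3.30766488e-02, -1.59253841e-04]), 'tool_pos': array([226.91442844, 500.42499129, 204.33502428]), 'orientation': array([-3.30659005e-04,  2.11275000e-01,  9.77426073e-01, -1.01851896e-03]), 'ft_force': array([-0.64916575,  0.06148464, -0.20471891]), 'wrist_torque': array([0.01349831, 0.02813295, 0.0480268 ]), 'finger_gap': 94.44418382772481}
scene ['color', 'depth', 'fx', 'fy', 'cx', 'cy', 'T', 'shot'] 441.71159149529166 [[0.84, 0.319, -0.439, -31.605], [-0.543, 0.483, -0.687, -1009.298], [-0.007, 0.816, 0.579, 786.143], [0.0, 0.0, 0.0, 1.0]]
reader [([203.0, 116.0, 299.0, 202.0], 0.65), ([265.0, 217.0, 275.0, 233.0], 0.24)]
rack [([242.0, 217.0, 313.0, 274.0], 0.7)]
standard [([279.0, 226.0, 289.0, 251.0], 0.69)]
measured_vial [([193.0, 
[... 2429 characters left out ...]
.81), ([304.7, 234.1], 0.6)]
standard [([295.7, 210.6], 0.46), ([297.7, 197.3], 0.43)]
measured_vial [([321.1, 360.0], 0.94), ([233.1, 323.7], 0.6), ([240.9, 281.5], 0.28)]
reader [([234.1, 328.9], 0.72)]
rack [([301.7, 219.2], 0.63), ([301.8, 224.1], 0.46)]
wrist ['color', 'depth', 'fx', 'fy', 'cx', 'cy', 'T', 'shot'] 353.50971739211224 [[0.413, -0.887, -0.207, 167.944], [0.911, 0.402, 0.094, 527.31], [-0.001, -0.227, 0.974, 384.334], [0.0, 0.0, 0.0, 1.0]]
reader []
rack []
standard []
measured_vial []
waiting_vial_1 []
grain_dish []
lab_timer []
shuttle_grip []
start_key_top []
right_well []
left_well []
hole_1 []
hole_2 []
hole_3 []
hole_4 []
standard []
measured_vial []
reader []
rack []
```

Run:
```python
import cv2
a=cv2.imread('pics/scene0.png')[90:360,160:400]; cv2.imwrite('pics/sc_z.png',cv2.resize(a,None,fx=2.2,fy=2.2,interpolation=3))
a=cv2.imread('pics/side0.png')[140:410,150:380]; cv2.imwrite('pics/si_z.png',cv2.resize(a,None,fx=2.2,fy=2.2,interpolation=3))
```

```text
(no output)
```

View pics/sc_z.png

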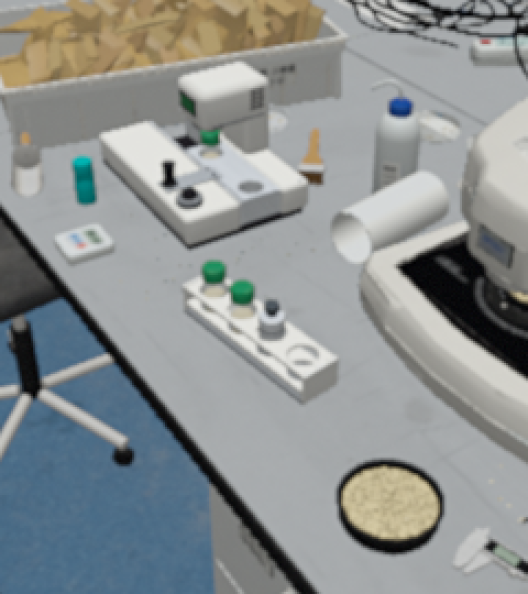

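View pics/si_z.png

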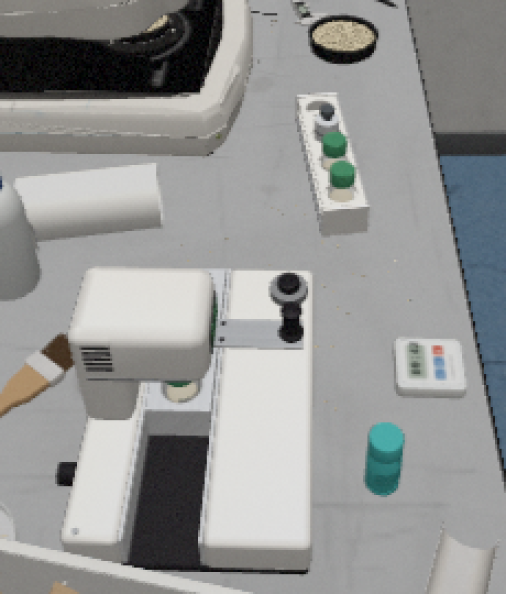

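View pics/wrist0.png

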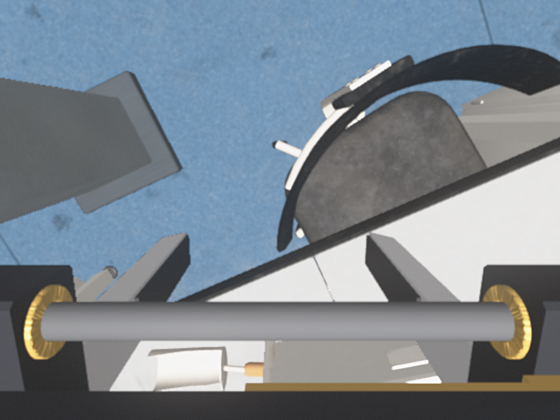

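View pics/scene0.png

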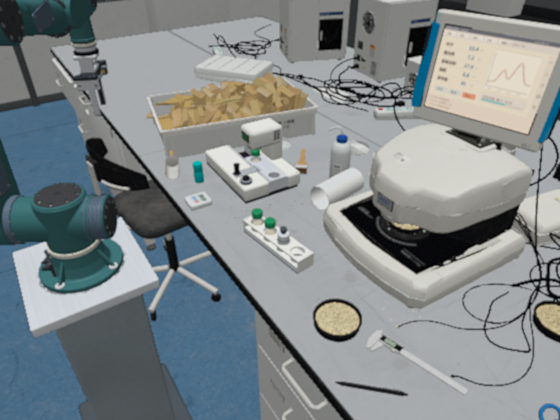

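The standard (scene px ~283,238) is in hole 3, with vials in holes 1 and 2 and hole 4 free. The measured vial sits under the head at about (257,155). The turquoise look-alike is at (198,172). Next I'll localise them.

Run:
```python
from h import *
S=eyes.read_camera('scene'); D=eyes.read_camera('side')
def f(p,t,z):
    for b in nets.landmark_of(t,p)[:4]:
        u,v=b['pixel']; print(t,np.round([u,v],1),round(b['p'],2),np.round(px2w(p,u,v,z),1))
for p in (S,D):
    print('----')
    for t,z in [('hole_1',6),('right_well',22),('left_well',22),('shuttle_grip',None),('shuttle_grip',82),('start_key_top',None),('standard',6),('measured_vial',22),('reader',0),('rack',0),('grain_dish',0),('lab_timer',0)]: f(p,t,z)
# side point cloud
for p in (S,D):
    H,W=p['depth'].shape; uu,vv=np.meshgrid(np.arange(W),np.arange(H)); d=p['depth']
    P=np.stack([(uu-p['cx'])/p['fx']*d,-(vv-p['cy'])/p['fy']*d,-d],-1)@p['T'][:3,:3].T+p['T'][:3,3]
    np.save('pc_%s.npy'%('S' if p is S else 'D'),P)
P=np.load('pc_D.npy')
for (u,v) in [(282,271),(282,280),(240,330),(300,300),(300,340),(280,370),(297,190),(300,204),(305,218),(310,240),(320,345),(350,310)]:
    print(u,v,np.round(P[v,u],1))
```

```text
----
hole_1 [257.8 231.9] 0.98 [ 453.8 -142.7    6. ]
hole_1 [300.8 260.7] 0.75 [ 485.6 -309.8    6. ]
hole_1 [268.2 243. ] 0.7 [ 452.4 -201.     6. ]
hole_1 [282.2 248.7] 0.57 [ 471.4 -242.5    6. ]
right_well [271.5 183.4] 0.85 [612.1  34.9  22. ]
left_well [260.5 170. ] 0.93 [626.9 129.   22. ]
shuttle_grip [236.5 168. ] 0.59 [514.1  84.8  87.1]
shuttle_grip [236.5 168. ] 0.59 [518.   92.8  82. ]
start_key_top [244.5 174.8] 0.56 [536.3  75.8  59.3]
standard [281.  246.7] 0.63 [ 473.3 -233.7    6. ]
standard [271.  240.5] 0.5 [ 464.7 -196.1    6. ]
measured_vial [200.4 182.6] 0.75 [420.2 168.1  22. ]
measured_vial [260.1 165.5] 0.52 [641.8 156.4  22. ]
measured_vial [283.3 252.3] 0.21 [ 455.5 -272.    22. ]
reader [254.  175.3] 0.85 [608.4 143.1   0. ]
reader [259.4 233.3] 0.27 [ 458.  -144.1    0. ]
rack [277.3 246.5] 0.78 [ 469.1 -221.4    0. ]
grain_dish [334.8 324. ] 0.94 [ 430.9 -519.5    0. ]
grain_dish [259.  169.7] 0.58 [642.5 166.5   0. ]
lab_timer [199.4 203.4] 0.65 [378.2  89.9   0. ]
lab_timer [258.7 233.9] 0.59 [ 455.  -145.3    0. ]
lab_timer [333.9 326. ] 0.18 [ 425.
[... 879 characters left out ...]
measured_vial [234.9 325. ] 0.56 [618.5 147.9  22. ]
measured_vial [299.5 220.4] 0.21 [ 468.2 -188.4   22. ]
reader [232.8 328.3] 0.79 [625.3 141.1   0. ]
reader [299.4 219.1] 0.72 [ 466.8 -219.1    0. ]
rack [299.2 218.4] 0.87 [ 467.3 -222.1    0. ]
grain_dish [307.  161.9] 0.73 [ 429.3 -518.5    0. ]
lab_timer [346.  308.7] 0.77 [372.8  91.    0. ]
282 271 [517.5  47.1  78.7]
282 280 [517.6  91.4 100.2]
240 330 [603.9 175.5  44.9]
300 300 [476.3  67.1   1.3]
300 340 [480.3 171.6   2.1]
280 370 [522.2 269.1  58.2]
297 190 [ 474.6 -241.9   87.3]
300 204 [ 468.1 -189.8   79.3]
305 218 [ 457.3 -134.2   77.6]
310 240 [ 443.8 -108.6   23.5]
320 345 [445.6 223.3  66.3]
350 310 [368.6 110.7  21.9]
```

```bash
cat >> h.py <<'E'
from scipy.spatial.transform import Rotation as R
def pose():
    o=readout.get_obs(); w,x,y,z=o['orientation']; return np.array(o['tool_pos']),R.from_quat([x,y,z,w]),o
def plan(tgt,yaw_deg,step=1.0,nmax=12):
    """yaw = world angle of tool y; prints rows toward tgt"""
    p,r,o=pose(); a=np.radians(yaw_deg)
    rt=R.from_matrix(np.array([[-np.sin(a),np.cos(a),0],[np.cos(a),np.sin(a),0],[0,0,-1]]).T)
    rv=(r.inv()*rt).as_rotvec(); d=np.array(tgt)-p
    n=int(np.ceil(max(np.linalg.norm(d)/40/step,np.linalg.norm(rv)/.08,1)))
    L=[];W=[]
    for k in range(min(n,nmax)):
        rk=r*R.from_rotvec(rv*k/n)
        L.append(np.round(rk.inv().apply(d/n)/40,2).tolist()); W.append(np.round(rv/n/.08,2).tolist())
    print('t',round(o['time_s'],2),'at',np.round(p,1),'dist',np.round(d,1),'rv',np.round(rv,3),'n',n,'gap',round(o['finger_gap'],1),'F',np.round(o['ft_force'],1)); print('linear',L);print('rot',W)
def see(p,t,z):
    for b in nets.landmark_of(t,p)[:5]:
        u,v=b['pixel']; print(t,np.round([u,v],1),round(b['p'],2),np.round(px2w(p,u,v,z),1))
E
python3 -c "
from h import *
plan([300,300,260],30)
plan([465,-320,260],-5,nmax=40)"
```

```text
t 4.3 at [227.2 500.9 205.5] dist [  72.8 -200.9   54.5] rv [ 0.    -0.     0.621] n 8 gap 93.9 F [0.7 0.6 0.8]
linear [[-0.47, -0.48, -0.17], [-0.5, -0.44, -0.17], [-0.53, -0.4, -0.17], [-0.56, -0.36, -0.17], [-0.59, -0.31, -0.17], [-0.61, -0.27, -0.17], [-0.63, -0.22, -0.17], [-0.65, -0.17, -0.17]]
rot [[0.0, -0.0, 0.97], [0.0, -0.0, 0.97], [0.0, -0.0, 0.97], [0.0, -0.0, 0.97], [0.0, -0.0, 0.97], [0.0, -0.0, 0.97], [0.0, -0.0, 0.97], [0.0, -0.0, 0.97]]
t 4.3 at [227.2 500.9 205.5] dist [ 237.8 -820.9   54.5] rv [ 0.    -0.     1.232] n 22 gap 93.9 F [0.7 0.6 0.8]
linear [[-0.63, -0.74, -0.06], [-0.67, -0.7, -0.06], [-0.71, -0.66, -0.06], [-0.75, -0.62, -0.06], [-0.78, -0.58, -0.06], [-0.81, -0.53, -0.06], [-0.84, -0.49, -0.06], [-0.87, -0.44, -0.06], [-0.89, -0.39, -0.06], [-0.91, -0.34, -0.06], [-0.93, -0.29, -0.06], [-0.94, -0.24, -0.06], [-0.95, -0.18, -0.06], [-0.96, -0.13, -0.06], [-0.97, -0.08, -0.06], [-0.97, -0.02, -0.06], [-0.97, 0.03, -0.06], [-0.97, 0.09, -0.06], [-0.96, 0.14, -0.06], [-0.95, 0.19, -0.06], [-0.94, 0.25, -0.06], [-0.92, 0.3, -0.06]]
rot [[0.0, -0.0, 0.7], [0.0, -0.0, 0.7], [0.0, -0.0, 0.7], [0.0, -0.0, 0.7], [0.0, -0.0, 0.7], [0.0, -0.0, 0.7], [0.0, -0.0, 0.7], [0.0, -0.0, 0.7], [0.0, -0.0, 0.7], [0.0, -0.0, 0.7], [0.0, -0.0, 0.7], [0.0, -0.0, 0.7], [0.0, -0.0, 0.7], [0.0, -0.0, 0.7], [0.0, -0.0, 0.7], [0.0, -0.0, 0.7], [0.0, -0.0, 0.7], [0.0, -0.0, 0.7], [0.0, -0.0, 0.7], [0.0, -0.0, 0.7], [0.0, -0.0, 0.7], [0.0, -0.0, 0.7]]
```

Emit:
jog_arm --linear '[[-0.63,-0.74,-0.15],[-0.67,-0.7,-0.15],[-0.7,-0.66,-0.15],[-0.75,-0.62,-0.15],[-0.78,-0.58,-0.1],[-0.8,-0.53,-0.1],[-0.84,-0.49,-0.1],[-0.87,-0.44,-0.1],[-0.89,-0.39,-0.1],[-0.9,-0.34,-0.1],[-0.93,-0.29,-0.1],[-0.94,-0.24,-0.1]]' --rot '[[0,0,0.7],[0,0,0.7],[0,0,0.7],[0,0,0.7],[0,0,0.7],[0,0,0.7],[0,0,0.7],[0,0,0.7],[0,0,0.7],[0,0,0.7],[0,0,0.7],[0,0,0.7]]' --fingers '[-1,-1,-1,-1,-1,-1,-1,-1,-1,-1,-1,-1]'

```text
time_s: 5.3
tool_pos: [353.2, 40.3, 261.8]
orientation: [0.003, 0.528, 0.849, -0.0]
ft_force: [0.6, 1.1, -0.2]
finger_gap: 94.2
```

```bash
python3 -c "
from h import *
plan([465,-320,260],-5,nmax=12)"
```

```text
t 5.3 at [353.2  40.3 261.8] dist [ 111.8 -360.3   -1.8] rv [0.004 0.004 0.546] n 10 gap 94.2 F [ 0.6  1.1 -0.2]
linear [[-0.93, -0.15, 0.01], [-0.94, -0.1, 0.01], [-0.94, -0.05, 0.01], [-0.94, 0.01, 0.01], [-0.94, 0.06, 0.01], [-0.94, 0.11, 0.01], [-0.93, 0.16, 0.01], [-0.92, 0.21, 0.01], [-0.91, 0.26, 0.01], [-0.89, 0.31, 0.01]]
rot [[0.0, 0.0, 0.68], [0.0, 0.0, 0.68], [0.0, 0.0, 0.68], [0.0, 0.0, 0.68], [0.0, 0.0, 0.68], [0.0, 0.0, 0.68], [0.0, 0.0, 0.68], [0.0, 0.0, 0.68], [0.0, 0.0, 0.68], [0.0, 0.0, 0.68]]
```

Tracking is good.

Emit:
jog_arm --linear '[[-0.93,-0.15,0.01],[-0.94,-0.1,0.01],[-0.94,-0.05,0.01],[-0.94,0.01,0.01],[-0.94,0.06,0.01],[-0.94,0.1,0.01],[-0.93,0.16,0.01],[-0.92,0.2,0.01],[-0.9,0.26,0.01],[-0.9,0.3,0.01],[0,0,0]]' --rot '[[0,0,0.68],[0,0,0.68],[0,0,0.68],[0,0,0.68],[0,0,0.68],[0,0,0.68],[0,0,0.68],[0,0,0.68],[0,0,0.68],[0,0,0.68],[0,0,0]]' --fingers '[-1,-1,-1,-1,-1,-1,-1,-1,-1,-1,-1]'

```text
time_s: 6.22
tool_pos: [459.5, -348.8, 261.7]
orientation: [0.007, 0.751, 0.661, 0.003]
ft_force: [-0.3, 0.5, -1.3]
finger_gap: 94.0
```

```bash
python3 -c "
from h import *
print(pose()[0])
p=shot('wrist','w1.png')
np.savez('w1.npz',**{k:p[k] for k in p})
see(p,'hole_1',6);see(p,'standard',6)"
```

```text
[ 459.54578237 -348.83769213  261.7219199 ]
hole_1 [265.9  91.6] 0.86 [ 463.3 -248.     6. ]
hole_1 [260.9  43.3] 0.84 [ 464.6 -195.3    6. ]
hole_1 [282.3 139.1] 0.8 [ 475.6 -304.8    6. ]
standard [268.9  91.3] 0.97 [ 466.8 -248.1    6. ]
```

View pics/w1.png

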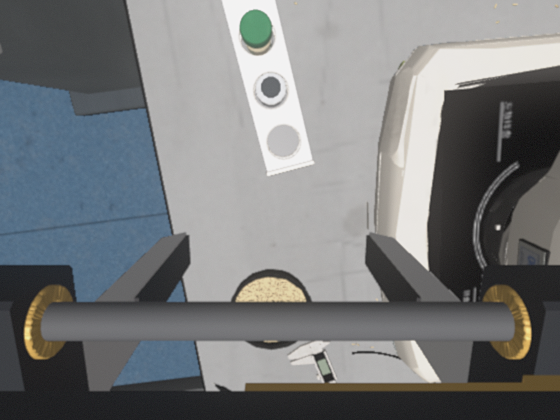

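The wrist view shows the standard's knob at about (270,87), free hole 4 at (283,140) and a green cap at (256,28). I'll refine those by segmentation.

Run:
```python
from h import *
p=dict(np.load('w1.npz'))
a=p['color']
g=cv2.cvtColor(a,cv2.COLOR_BGR2GRAY)
# knob dark blob
m=np.zeros_like(g); m[70:110,245:295]=(g[70:110,245:295]<90)*255
n,l,s,c=cv2.connectedComponentsWithStats(m)
for i in range(1,n):
    if s[i,4]>30: print('knob',s[i],c[i],px2w(p,*c[i],z=84))
# hole 4 
for r0 in [(110,260,165,310)]:
    sub=g[r0[0]:r0[2],r0[1]:r0[3]]
    print(np.percentile(sub,[5,25,50,75,95]))
    m=((sub<200)*255).astype(np.uint8); n,l,s,c=cv2.connectedComponentsWithStats(m)
    for i in range(1,n):
        if s[i,4]>100: q=c[i]+[r0[1],r0[0]]; print('hole',s[i],q,px2w(p,*q,z=43))
# rack corners/white top: depth heights
H,W=g.shape; uu,vv=np.meshgrid(np.arange(W),np.arange(H)); d=p['depth']
P=np.stack([(uu-p['cx'])/p['fx']*d,-(vv-p['cy'])/p['fy']*d,-d],-1)@p['T'][:3,:3].T+p['T'][:3,3]
M=(P[...,2]>37)&(P[...,2]<50)&(uu>200)&(uu<330)&(vv<190)&(d>0)
Q=P[M]; print(len(Q),np.median(Q[:,2]))
rect=cv2.minAreaRect(Q[:,:2].astype(np.float32)); print(rect, cv2.boxPoints(rect))
M=(P[...,2]>60)&(uu>200)&(uu<330)&(vv<120)
print('tall y/x ranges'); 
for lo,hi in ((-275,-225),(-225,-170)):
    Q=P[M&(P[...,1]>lo)&(P[...,1]<hi)]; print(len(Q),Q.min(0),Q.max(0),np.median(Q,0))
c=cv2.resize(a[0:190,190:340],None,fx=4,fy=3.1579,interpolation=2) if 0 else cv2.resize(a[0:190,190:340],None,fx=3,fy=3,interpolation=2)
cv2.imwrite('pics/w1z.png',c)
```

```text
[180. 193. 238. 242. 242.]
hole [ 41   0   9  35 164] [306.56707317 121.9695122 ] [ 503.36453204 -288.03449604   43.        ]
hole [  7  15  32  32 773] [282.7542044  140.42173351] [ 475.06071945 -304.46214397   43.        ]
5376 41.603089977229615
((468.9956359863281, -246.4006805419922), (54.78215408325195, 185.188720703125), 6.817519664764404) [[ 430.80658 -157.71255]
 [ 452.78992 -341.59186]
 [ 507.1847  -335.0888 ]
 [ 485.20135 -151.2095 ]]
tall y/x ranges
795 [ 452.96932059 -266.00354831   60.52667762] [ 484.22395406 -235.35525182   85.69270645] [ 468.60108448 -251.66007326   68.46356324]
1023 [ 445.92805273 -210.72191998   60.29364135] [ 476.68467923 -179.69829934   80.04933241] [ 461.45602995 -196.4804266    77.34140222]
```

View pics/w1z.png

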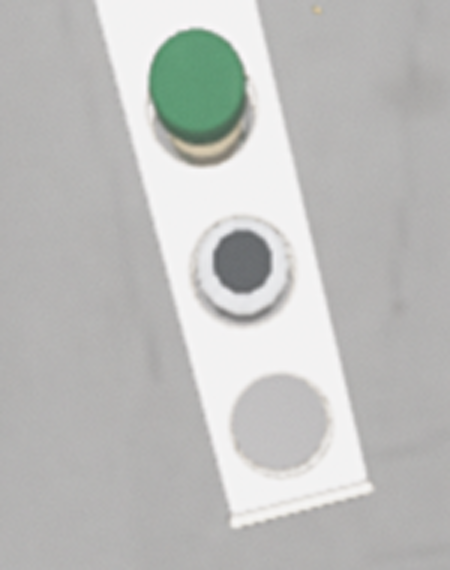

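```bash
python3 -c "
from h import *
plan([468.6,-250.3,130],6.8)"
```

```text
t 6.37 at [ 459.3 -342.8  264.7] dist [   9.3   92.5 -134.7] rv [ 0.017  0.004 -0.238] n 5 gap 94.4 F [-0.7  0.4  0.7]
linear [[0.47, -0.02, 0.67], [0.47, 0.0, 0.67], [0.46, 0.03, 0.67], [0.46, 0.05, 0.67], [0.46, 0.08, 0.67]]
rot [[0.04, 0.01, -0.6], [0.04, 0.01, -0.6], [0.04, 0.01, -0.6], [0.04, 0.01, -0.6], [0.04, 0.01, -0.6]]
```

Emit:
jog_arm --linear '[[0.47,-0.02,0.67],[0.47,0,0.67],[0.46,0.03,0.67],[0.46,0.05,0.67],[0.46,0.08,0.67],[0,0,0],[0,0,0]]' --rot '[[0.04,0.01,-0.6],[0.04,0.01,-0.6],[0.04,0.01,-0.6],[0.04,0.01,-0.6],[0.04,0.01,-0.6],[0,0,0],[0,0,0]]' --fingers '[-1,-1,-1,-1,-1,-1,-1]'

```text
time_s: 6.95
tool_pos: [468.6, -238.2, 134.9]
orientation: [0.008, 0.654, 0.756, 0.001]
ft_force: [0.9, -1.0, 0.1]
finger_gap: 94.0
```

```bash
python3 -c "
from h import *
plan([468.6,-250.3,48],6.8,step=.4)"
```

```text
t 6.95 at [ 468.6 -238.2  134.9] dist [ -0.  -12.1 -86.9] rv [0.013 0.011 0.025] n 6 gap 94.0 F [ 0.9 -1.   0.1]
linear [[-0.05, -0.01, 0.36], [-0.05, -0.01, 0.36], [-0.05, -0.01, 0.36], [-0.05, -0.01, 0.36], [-0.05, -0.01, 0.36], [-0.05, -0.01, 0.36]]
rot [[0.03, 0.02, 0.05], [0.03, 0.02, 0.05], [0.03, 0.02, 0.05], [0.03, 0.02, 0.05], [0.03, 0.02, 0.05], [0.03, 0.02, 0.05]]
```

Emit:
jog_arm --linear '[[-0.15,0,0.2],[-0.15,0,0.3],[0,0,0.3],[0,0,0.3],[0,0,0.3],[0,0,0.2],[0,0,0],[0,0,0]]' --rot '[[0.05,0.03,0.1],[0.05,0.03,0.1],[0.05,0.03,0.05],[0,0,0.05],[0,0,0],[0,0,0],[0,0,0],[0,0,0]]' --fingers '[-1,-1,-1,-1,-1,-1,-1,-1]'

```text
time_s: 7.62
tool_pos: [475.7, -259.9, 75.4]
orientation: [0.011, 0.667, 0.745, -0.001]
ft_force: [0.0, 0.0, -0.6]
finger_gap: 94.0
```

```bash
python3 -c "
from h import *
plan([468.6,-250.3,48],6.8,step=.4)"
```

```text
t 7.62 at [ 475.7 -259.9   75.4] dist [ -7.1   9.6 -27.4] rv [ 0.013  0.017 -0.009] n 2 gap 94.0 F [ 0.   0.  -0.6]
linear [[0.13, -0.08, 0.34], [0.13, -0.08, 0.34]]
rot [[0.08, 0.11, -0.05], [0.08, 0.11, -0.05]]
```

Emit:
jog_arm --linear '[[0.12,-0.08,0],[0.12,-0.08,0],[0,0,0],[0,0,0]]' --rot '[[0.08,0.1,-0.05],[0.08,0.1,-0.05],[0,0,0],[0,0,0]]' --fingers '[-1,-1,-1,-1]'

```text
time_s: 7.95
tool_pos: [468.4, -251.7, 77.0]
orientation: [0.001, 0.664, 0.747, -0.0]
ft_force: [-0.3, -0.6, -0.0]
finger_gap: 93.9
```

```bash
python3 -c "
from h import *
plan([468.6,-250.3,48],6.8,step=.4)"
```

```text
t 7.95 at [ 468.4 -251.7   77. ] dist [  0.2   1.4 -29. ] rv [ 0.001  0.001 -0.001] n 2 gap 93.9 F [-0.3 -0.6 -0. ]
linear [[0.02, 0.0, 0.36], [0.02, 0.0, 0.36]]
rot [[0.0, 0.01, -0.01], [0.0, 0.01, -0.01]]
```

Aligned. Descend to z = 48, then close.

Emit:
jog_arm --linear '[[0.02,0,0.2],[0.02,0,0.2],[0,0,0.2],[0,0,0.1],[0,0,0],[0,0,0]]' --rot '[[0,0,0],[0,0,0],[0,0,0],[0,0,0],[0,0,0],[0,0,0]]' --fingers '[-1,-1,-1,-1,-1,-1]'

```text
time_s: 8.45
tool_pos: [468.4, -249.7, 46.6]
orientation: [0.001, 0.664, 0.748, -0.0]
ft_force: [-0.8, 0.7, 0.2]
finger_gap: 93.8
```

```bash
python3 -c "
from h import *
plan([468.6,-250.3,48],6.8,step=.4)"
```

```text
t 8.45 at [ 468.4 -249.7   46.6] dist [ 0.2 -0.6  1.4] rv [ 0.002  0.002 -0.001] n 1 gap 93.8 F [-0.8  0.7  0.2]
linear [[-0.02, 0.0, -0.04]]
rot [[0.02, 0.02, -0.01]]
```

Emit:
jog_arm --linear '[[0,0,-0.03],[0,0,0],[0,0,0],[0,0,0],[0,0,0],[0,0,0],[0,0,0],[0,0,0]]' --rot '[[0,0,0],[0,0,0],[0,0,0],[0,0,0],[0,0,0],[0,0,0],[0,0,0],[0,0,0]]' --fingers '[1,1,1,1,1,1,1,1]'

```text
time_s: 9.12
tool_pos: [469.1, -250.2, 48.9]
orientation: [0.002, 0.664, 0.748, 0.0]
ft_force: [0.2, -1.1, -0.7]
finger_gap: 44.1
```

Emit:
jog_arm --linear '[[0,0,0],[0,0,0],[0,0,0],[0,0,0]]' --rot '[[0,0,0],[0,0,0],[0,0,0],[0,0,0]]' --fingers '[1,1,1,1]'

```text
time_s: 9.45
tool_pos: [469.2, -250.2, 49.0]
orientation: [0.002, 0.664, 0.748, 0.0]
ft_force: [0.5, 0.4, 0.0]
finger_gap: 31.3
```

Emit:
jog_arm --linear '[[0,0,-0.3],[0,0,-0.4],[0,0,-0.4],[0,0,-0.5],[0,0,-0.6],[0,0,-0.6],[0,0,-0.6],[0,0,-0.6],[0,0,-0.4]]' --rot '[[0,0,0],[0,0,0],[0,0,0],[0,0,0],[0,0,0],[0,0,0],[0,0,0],[0,0,0],[0,0,0]]' --fingers '[1,1,1,1,1,1,1,1,1]'

```text
time_s: 10.2
tool_pos: [464.7, -247.0, 230.1]
orientation: [-0.005, 0.664, 0.748, -0.001]
ft_force: [0.2, -0.1, -0.5]
finger_gap: 31.5
```

```bash
python3 -c "
from h import *
plan([570,-70,235],5,step=.8)"
```

```text
t 10.2 at [ 464.7 -247.   230.1] dist [105.3 177.    4.9] rv [-0.008 -0.006  0.031] n 7 gap 31.5 F [ 0.2 -0.1 -0.5]
linear [[0.58, 0.45, -0.02], [0.59, 0.45, -0.02], [0.59, 0.44, -0.02], [0.59, 0.44, -0.02], [0.59, 0.44, -0.02], [0.59, 0.43, -0.02], [0.6, 0.43, -0.02]]
rot [[-0.01, -0.01, 0.05], [-0.01, -0.01, 0.05], [-0.01, -0.01, 0.05], [-0.01, -0.01, 0.05], [-0.01, -0.01, 0.05], [-0.01, -0.01, 0.05], [-0.01, -0.01, 0.05]]
```

Emit:
jog_arm --linear '[[0.5,0.4,-0.02],[0.6,0.45,-0.02],[0.6,0.45,-0.02],[0.6,0.45,-0.02],[0.6,0.45,-0.02],[0.55,0.4,0],[0.4,0.3,0],[0,0,0],[0,0,0],[0,0,0]]' --rot '[[0,0,0.05],[0,0,0.05],[0,0,0.05],[0,0,0.05],[0,0,0.05],[0,0,0.05],[0,0,0],[0,0,0],[0,0,0],[0,0,0]]' --fingers '[1,1,1,1,1,1,1,1,1,1]'

```text
time_s: 11.03
tool_pos: [568.9, -77.0, 248.9]
orientation: [0.003, 0.675, 0.738, 0.001]
ft_force: [0.1, -0.4, -1.6]
finger_gap: 31.2
```

```bash
python3 -c "
from h import *
print(pose()[0])
p=shot('wrist','w2.png')
np.savez('w2.npz',**{k:p[k] for k in p})
see(p,'right_well',22);see(p,'start_key_top',78);see(p,'shuttle_grip',82)"
```

```text
[568.93337074 -76.98561384 248.89421877]
right_well [327.7  90.5] 0.62 [616.6  26.9  22. ]
start_key_top [231.7  64. ] 0.62 [517.6  36.8  78. ]
```

View pics/w2.png

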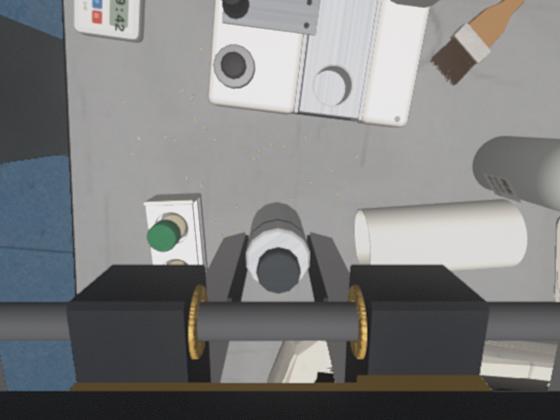

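The standard is held upright between the fingers. The right well shows at about (331,86), the key at (234,65) and the grip at (235,5).

Run:
```python
from h import *
p=dict(np.load('w2.npz')); a=p['color']; g=cv2.cvtColor(a,cv2.COLOR_BGR2GRAY)
cv2.imwrite('pics/w2z.png',cv2.resize(a[0:135,200:440],None,fx=3.2,fy=3.2,interpolation=2))
H,W=g.shape; uu,vv=np.meshgrid(np.arange(W),np.arange(H)); d=p['depth']
P=np.stack([(uu-p['cx'])/p['fx']*d,-(vv-p['cy'])/p['fy']*d,-d],-1)@p['T'][:3,:3].T+p['T'][:3,3]
# well floor
M=(np.abs(P[...,2]-22)<6)&(vv<115)&(uu>300)&(uu<360)&(vv>55)
Q=P[M];print('wellfloor',len(Q),Q.min(0),Q.max(0),Q.mean(0))
for uv in [(234,65),(220,65),(215,90),(235,5),(236,8),(280,90),(320,50),(390,80),(330,90)]: print(uv,np.round(P[uv[1],uv[0]],1))
# key
M=(P[...,2]>66)&(vv<88)&(vv>40)&(uu>205)&(uu<260);Q=P[M];print('key',len(Q),Q.min(0),Q.max(0),np.median(Q,0))
m=((g<80)&(vv<90)&(vv>40)&(uu>205)&(uu<260)).astype(np.uint8)
n,l,s,c=cv2.connectedComponentsWithStats(m)
for i in range(1,n):
    if s[i,4]>50: print('keydark',s[i],c[i],px2w(p,*c[i],z=78))
M=(P[...,2]>88)&(vv<40)&(uu>205)&(uu<260);Q=P[M];print('grip',len(Q),Q.min(0),Q.max(0),np.median(Q,0))
# deck
M=(np.abs(P[...,2]-58)<5)&(vv<135)&(uu<440);Q=P[M];r=cv2.minAreaRect(Q[:,:2].astype(np.float32));print(r,cv2.boxPoints(r))
```

```text
wellfloor 916 [595.87543047   0.8787406   17.74265788] [635.59190648  47.7512267   27.7390906 ] [618.40280907  30.3176004   21.81116573]
(234, 65) [519.8  36.   78.6]
(220, 65) [505.5  36.   69.7]
(215, 90) [500.1  13.8  58.9]
(235, 5) [518.9  83.4  88.8]
(236, 8) [519.   83.3  81.1]
(280, 90) [564.4  19.7  57.5]
(320, 50) [599.9  60.2  57. ]
(390, 80) [671.9  38.7  59. ]
(330, 90) [619.   27.5  22.8]
key 1437 [499.2546142  -12.00063459  66.33215807] [562.13008931  56.03725987 427.47743105] [519.55634443  35.5408198   70.25579471]
keydark [222  53  23  25 190] [231.71578947  63.45789474] [517.54806211  37.24804669  78.        ]
grip 98 [508.81025722 -12.00063459  88.7448376 ] [562.13008931  87.05892558 427.47743105] [517.7842937   83.03983975  97.70255026]
((596.4811401367188, 54.79318618774414), (113.94928741455078, 204.8343963623047), 88.52041625976562) [[ 4.92626953e+02  4.82028961e-01]
 [ 6.97393066e+02 -4.80694962e+00]
 [ 7.00335327e+02  1.09104340e+02]
 [ 4.95569214e+02  1.14393326e+02]]
```

View pics/w2z.png

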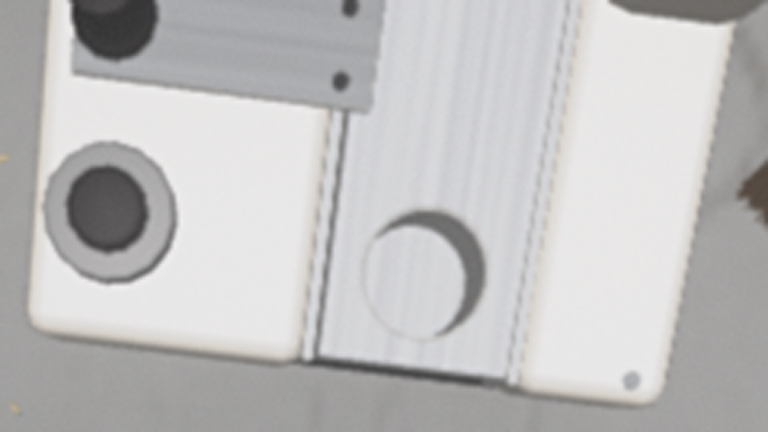

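Run:
```python
from h import *
p=dict(np.load('w2.npz'))
# predicted outlines for candidate centres, overlay
a=cv2.resize(p['color'][0:135,200:440],None,fx=3.2,fy=3.2,interpolation=2)
print('mouth', px2w(p,332.8,85.4,58))
T=np.linalg.inv(p['T'])
def proj(X):
    c=X@T[:3,:3].T+T[:3,3]; return np.stack([p['cx']+p['fx']*c[:,0]/-c[:,2],p['cy']-p['fy']*c[:,1]/-c[:,2]],1)
t=np.linspace(0,2*np.pi,200)
def ring(cx,cy,z,r,col):
    uv=(proj(np.stack([cx+r*np.cos(t),cy+r*np.sin(t),0*t+z],1))-[200,0]+.5)*3.2-.5
    cv2.polylines(a,[np.int32(np.round(uv))],True,col,1)
m=px2w(p,332.8,85.4,58); 
ring(m[0],m[1],58,19,(0,0,255)); ring(m[0],m[1],22,19,(0,255,0))
ring(519,36.5,78.5,12,(255,0,0))
cv2.imwrite('pics/w2o.png',a)
plan([m[0],m[1],150],-1.5,step=.6)
```

```text
mouth [616.26052428  28.6623103   58.        ]
t 11.23 at [568.7 -78.  248.8] dist [ 47.5 106.7 -98.8] rv [0.006 0.004 0.113] n 7 gap 31.2 F [-0.2 -0.3 -0.4]
linear [[0.37, 0.2, 0.35], [0.37, 0.19, 0.35], [0.37, 0.19, 0.35], [0.37, 0.18, 0.35], [0.38, 0.18, 0.35], [0.38, 0.17, 0.35], [0.38, 0.17, 0.35]]
rot [[0.01, 0.01, 0.2], [0.01, 0.01, 0.2], [0.01, 0.01, 0.2], [0.01, 0.01, 0.2], [0.01, 0.01, 0.2], [0.01, 0.01, 0.2], [0.01, 0.01, 0.2]]
```

View pics/w2o.png

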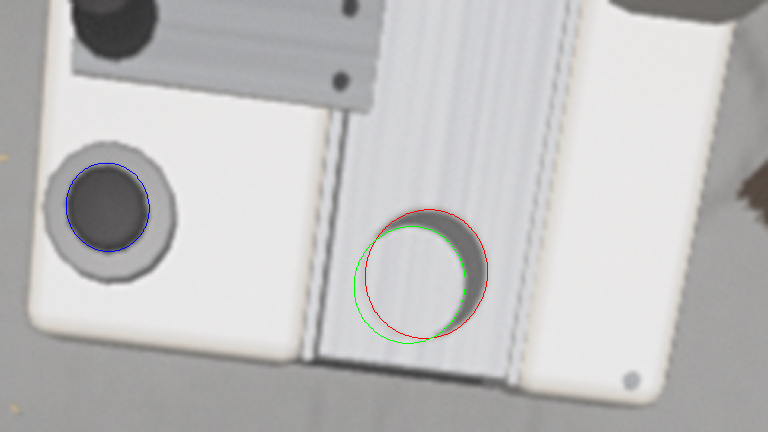

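Emit:
jog_arm --linear '[[0.37,0.2,0.3],[0.37,0.19,0.35],[0.37,0.19,0.35],[0.37,0.18,0.35],[0.38,0.18,0.35],[0.35,0.17,0.35],[0.2,0.1,0.3],[0,0,0],[0,0,0],[0,0,0]]' --rot '[[0.01,0.01,0.2],[0.01,0.01,0.2],[0.01,0.01,0.2],[0.01,0.01,0.2],[0.01,0.01,0.2],[0.01,0.01,0.2],[0,0,0.1],[0,0,0],[0,0,0],[0,0,0]]' --fingers '[1,1,1,1,1,1,1,1,1,1]'

```text
time_s: 12.07
tool_pos: [614.2, 12.2, 153.3]
orientation: [0.003, 0.721, 0.693, -0.0]
ft_force: [0.4, -0.2, 0.1]
finger_gap: 31.1
```

```bash
python3 -c "
from h import *
plan([616.1,28.7,118],-1.5,step=.4)"
```

```text
t 12.07 at [614.2  12.2 153.3] dist [  1.9  16.5 -35.3] rv [ 0.003  0.004 -0.013] n 3 gap 31.1 F [ 0.4 -0.2  0.1]
linear [[0.14, 0.01, 0.29], [0.14, 0.01, 0.29], [0.14, 0.01, 0.29]]
rot [[0.01, 0.02, -0.05], [0.01, 0.02, -0.05], [0.01, 0.02, -0.05]]
```

Emit:
jog_arm --linear '[[0.14,0,0.2],[0.14,0.02,0.25],[0.12,0.02,0.25],[0,0,0.15],[0,0,0],[0,0,0],[0,0,0]]' --rot '[[0.01,0.02,-0.05],[0.01,0.02,-0.05],[0.01,0.01,-0.05],[0,0,0],[0,0,0],[0,0,0],[0,0,0]]' --fingers '[1,1,1,1,1,1,1]'

```text
time_s: 12.65
tool_pos: [617.2, 26.6, 118.9]
orientation: [0.002, 0.717, 0.697, 0.002]
ft_force: [-0.2, 0.0, -0.6]
finger_gap: 31.2
```

```bash
python3 -c "
from h import *
plan([616.1,28.7,110],-1.5,step=.4)
p=shot('wrist','w3.png')"
```

```text
t 12.65 at [617.2  26.6 118.9] dist [-1.1  2.1 -8.9] rv [ 0.005  0.001 -0.003] n 1 gap 31.2 F [-0.2  0.  -0.6]
linear [[0.05, -0.03, 0.22]]
rot [[0.07, 0.01, -0.03]]
```

View pics/w3.png

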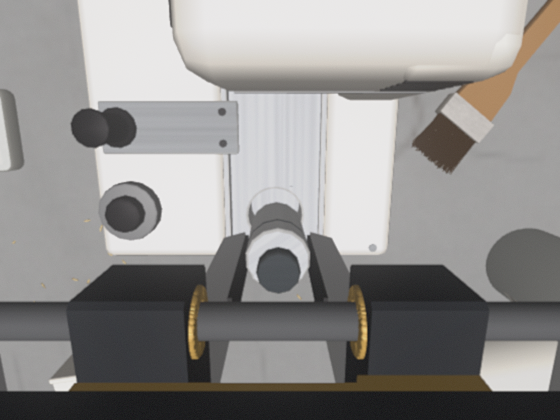

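Emit:
jog_arm --linear '[[0.05,-0.03,0.1],[0,0,0.05],[0,0,0],[0,0,0]]' --rot '[[0.06,0.01,-0.03],[0,0,0],[0,0,0],[0,0,0]]' --fingers '[1,1,1,1]'

```text
time_s: 13.03
tool_pos: [616.8, 28.6, 113.8]
orientation: [0.001, 0.716, 0.698, 0.001]
ft_force: [0.1, 0.1, -1.3]
finger_gap: 31.3
```

```bash
python3 -c "
from h import *
plan([616.1,28.7,80],-1.5,step=.25)"
```

```text
t 13.03 at [616.8  28.6 113.8] dist [ -0.7   0.1 -33.8] rv [ 0.003 -0.    -0.   ] n 4 gap 31.3 F [ 0.1  0.1 -1.3]
linear [[0.0, -0.01, 0.21], [0.0, -0.01, 0.21], [0.0, -0.0, 0.21], [0.0, -0.0, 0.21]]
rot [[0.01, -0.0, -0.0], [0.01, -0.0, -0.0], [0.01, -0.0, -0.0], [0.01, -0.0, -0.0]]
```

Emit:
jog_arm --linear '[[0,-0.02,0.15],[0,0,0.2],[0,0,0.2],[0,0,0.2],[0,0,0.15],[0,0,0]]' --rot '[[0.03,0,0],[0,0,0],[0,0,0],[0,0,0],[0,0,0],[0,0,0]]' --fingers '[1,1,1,1,1,1]'

```text
time_s: 13.53
tool_pos: [615.8, 28.5, 73.8]
orientation: [-0.0, 0.716, 0.698, 0.0]
ft_force: [-0.1, -0.1, -1.9]
finger_gap: 31.5
```

```bash
python3 -c "
from h import *
plan([616.1,28.7,66],-1.5,step=.25)"
```

```text
t 13.53 at [615.8  28.5  73.8] dist [ 0.3  0.2 -7.8] rv [ 0. -0. -0.] n 1 gap 31.5 F [-0.1 -0.1 -1.9]
linear [[0.01, 0.01, 0.2]]
rot [[0.0, -0.0, -0.0]]
```

In the well without contact. Lower to the floor.

Emit:
jog_arm --linear '[[0,0,0.08],[0,0,0.08],[0,0,0.04],[0,0,0]]' --rot '[[0,0,0],[0,0,0],[0,0,0],[0,0,0]]' --fingers '[1,1,1,1]'

```text
time_s: 13.87
tool_pos: [615.8, 28.5, 65.2]
orientation: [-0.0, 0.716, 0.698, -0.0]
ft_force: [0.2, 0.5, -0.9]
finger_gap: 31.0
```

Emit:
jog_arm --linear '[[0,0,0.02],[0,0,0],[0,0,0],[0,0,0],[0,0,0],[0,0,0]]' --rot '[[0,0,0],[0,0,0],[0,0,0],[0,0,0],[0,0,0],[0,0,0]]' --fingers '[-1,-1,-1,-1,-1,-1]'

```text
time_s: 14.37
tool_pos: [617.6, 28.4, 66.7]
orientation: [0.002, 0.716, 0.698, 0.002]
ft_force: [-0.1, 0.3, 1.2]
finger_gap: 67.6
```

Rise and check.

Emit:
jog_arm --linear '[[0,0,-0.3],[0,0,-0.5],[0,0,-0.6],[0,0,-0.7],[0,0,-0.7],[0,0,-0.7],[-0.3,-0.4,-0.5],[-0.3,-0.5,0],[0,-0.4,0],[0,0,0],[0,0,0]]' --rot '[[0,0,0],[0,0,0],[0,0,0],[0,0,0],[0,0,0],[0,0,0],[0,0,0],[0,0,0],[0,0,0],[0,0,0],[0,0,0]]' --fingers '[-1,-1,-1,-1,-1,-1,-1,-1,-1,-1,-1]'

```text
time_s: 15.28
tool_pos: [563.1, 5.0, 244.2]
orientation: [0.005, 0.716, 0.698, 0.004]
ft_force: [0.4, 0.9, -0.4]
finger_gap: 93.7
```

```bash
python3 -c "
from h import *
print(pose()[0],pose()[2]['time_s'])
p=shot('wrist','w4.png')
np.savez('w4.npz',**{k:p[k] for k in p})
plan([519,89,200],90)"
```

```text
[563.06977125   5.00507621 244.22253316] 15.2833
t 15.33 at [563.3   5.2 244.5] dist [-44.3  83.8 -44.5] rv [ 0.01   0.011 -1.596] n 20 gap 93.9 F [ 0.4  0.9 -0.2]
linear [[0.1, -0.06, 0.05], [0.11, -0.05, 0.05], [0.11, -0.04, 0.05], [0.11, -0.03, 0.05], [0.12, -0.02, 0.06], [0.12, -0.01, 0.06], [0.12, -0.0, 0.06], [0.12, 0.01, 0.06], [0.12, 0.01, 0.06], [0.12, 0.02, 0.06], [0.11, 0.03, 0.06], [0.11, 0.04, 0.06]]
rot [[0.01, 0.01, -1.0], [0.01, 0.01, -1.0], [0.01, 0.01, -1.0], [0.01, 0.01, -1.0], [0.01, 0.01, -1.0], [0.01, 0.01, -1.0], [0.01, 0.01, -1.0], [0.01, 0.01, -1.0], [0.01, 0.01, -1.0], [0.01, 0.01, -1.0], [0.01, 0.01, -1.0], [0.01, 0.01, -1.0]]
```

View pics/w4.png

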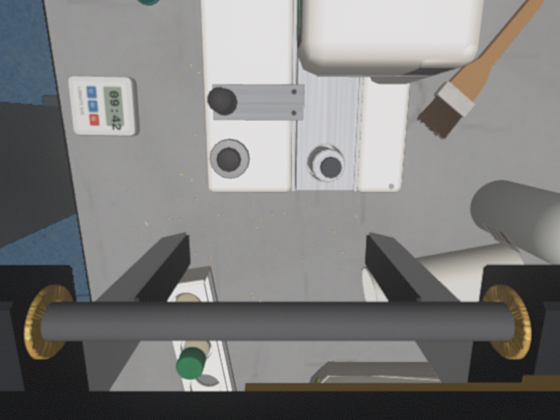

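The standard stands in the right well (knob ~(330,167)), with the grip cap at (221,101) and the key at (229,160). I'll measure these.

Run:
```python
from h import *
p=dict(np.load('w4.npz')); a=p['color']; g=cv2.cvtColor(a,cv2.COLOR_BGR2GRAY)
for nm,(u0,v0,u1,v1),z in [('knob',(315,150,345,182),100),('grip',(205,80,240,118),100),('key',(208,138,250,182),78.5)]:
    m=(g[v0:v1,u0:u1]<75).astype(np.uint8); n,l,s,c=cv2.connectedComponentsWithStats(m); i=1+np.argmax(s[1:,4])
    q=[u0+s[i,0]+(s[i,2]-1)/2,v0+s[i,1]+(s[i,3]-1)/2]
    print(nm,s[i],np.round(c[i]+[u0,v0],1),q,px2w(p,*(c[i]+[u0,v0]),z),px2w(p,*q,z))
cv2.imwrite('pics/w4z.png',cv2.resize(a[70:200,190:420],None,fx=3.2,fy=3.2,interpolation=2))
```

```text
knob [ 7 13  1  1  1] [322. 163.] [np.float64(322.0), np.float64(163.0)] [606.89391461  33.50041798 100.        ] [606.89391461  33.50041798 100.        ]
grip [  3   8  28  27 378] [222.5 100.9] [np.float64(221.5), np.float64(101.0)] [519.44031658  90.12999604 100.        ] [518.58300257  90.07306385 100.        ]
key [  9  10  23  23 139] [227.4 160.5] [np.float64(228.0), np.float64(159.0)] [517.99907315  35.94322824  78.5       ] [518.65322548  37.39206887  78.5       ]
```

View pics/w4z.png

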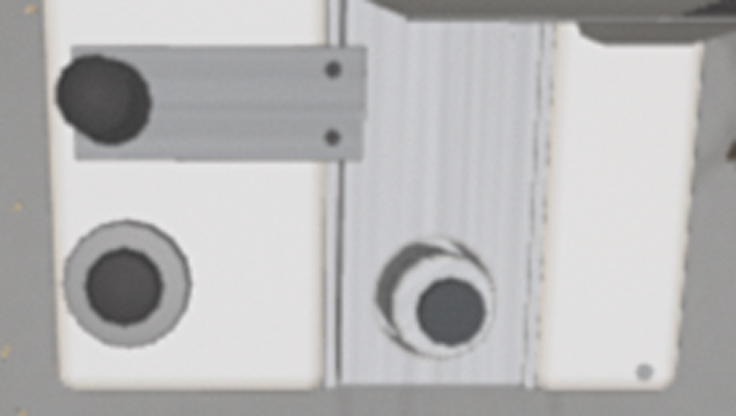

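Emit:
jog_arm --linear '[[0.1,-0.06,0],[0.1,-0.05,0],[0.1,-0.04,0],[0.1,-0.03,0],[0.12,-0.02,0],[0.12,0,0],[0.12,0,0],[0.12,0,0],[0.12,0,0],[0.12,0.02,0],[0.1,0.03,0],[0.1,0.04,0]]' --rot '[[0,0,-1],[0,0,-1],[0,0,-1],[0,0,-1],[0,0,-1],[0,0,-1],[0,0,-1],[0,0,-1],[0,0,-1],[0,0,-1],[0,0,-1],[0,0,-1]]' --fingers '[-1,-1,-1,-1,-1,-1,-1,-1,-1,-1,-1,-1]'

```text
time_s: 16.33
tool_pos: [541.9, 57.4, 236.1]
orientation: [0.0, 0.289, 0.957, 0.0]
ft_force: [0.8, -0.6, 0.2]
finger_gap: 94.2
```

```bash
python3 -c "
from h import *
plan([519,89,150],88.5)"
```

```text
t 16.33 at [541.9  57.4 236.1] dist [-22.9  31.6 -86.1] rv [ 0.     0.001 -0.561] n 8 gap 94.2 F [ 0.8 -0.6  0.2]
linear [[0.11, 0.04, 0.27], [0.11, 0.05, 0.27], [0.11, 0.06, 0.27], [0.1, 0.07, 0.27], [0.1, 0.07, 0.27], [0.09, 0.08, 0.27], [0.09, 0.09, 0.27], [0.08, 0.09, 0.27]]
rot [[0.0, 0.0, -0.88], [0.0, 0.0, -0.88], [0.0, 0.0, -0.88], [0.0, 0.0, -0.88], [0.0, 0.0, -0.88], [0.0, 0.0, -0.88], [0.0, 0.0, -0.88], [0.0, 0.0, -0.88]]
```

Emit:
jog_arm --linear '[[0.12,0.04,0.1],[0.12,0.05,0.2],[0.12,0.06,0.25],[0.1,0.07,0.25],[0.1,0.07,0.25],[0.09,0.08,0.25],[0.09,0.09,0.25],[0.08,0.09,0.25],[0,0,0],[0,0,0]]' --rot '[[0,0,-0.9],[0,0,-0.9],[0,0,-0.9],[0,0,-0.9],[0,0,-0.9],[0,0,-0.9],[0,0,-0.9],[0,0,-0.7],[0,0,0],[0,0,0]]' --fingers '[-1,-1,-1,-1,-1,-1,-1,-1,-1,-1]'

```text
time_s: 17.17
tool_pos: [521.1, 94.9, 154.5]
orientation: [-0.005, -0.004, 1.0, 0.0]
ft_force: [0.5, 0.1, 1.3]
finger_gap: 94.1
```

```bash
python3 -c "
from h import *
p=dict(np.load('w4.npz')); print(px2w(p,331,167.2,100),px2w(p,219.7,99.4,100))
plan([516.5,90.5,115],88.5,step=.4)"
```

```text
[615.1711232   29.43332812 100.        ] [517.09468441  91.45311608 100.        ]
t 17.17 at [521.1  94.9 154.5] dist [ -4.6  -4.4 -39.5] rv [ 0.001 -0.01   0.035] n 3 gap 94.1 F [0.5 0.1 1.3]
linear [[0.04, -0.04, 0.33], [0.04, -0.04, 0.33], [0.04, -0.04, 0.33]]
rot [[0.0, -0.04, 0.15], [0.0, -0.04, 0.15], [0.0, -0.04, 0.15]]
```

Emit:
jog_arm --linear '[[0.05,-0.04,0.2],[0.05,-0.04,0.25],[0.03,-0.04,0.25],[0,0,0.2],[0,0,0],[0,0,0],[0,0,0]]' --rot '[[0,-0.04,0.15],[0,-0.04,0.15],[0,-0.04,0.1],[0,0,0],[0,0,0],[0,0,0],[0,0,0]]' --fingers '[-0.05,-0.05,-0.05,-0.05,-0.05,-0.05,-0.05]'

```text
time_s: 17.75
tool_pos: [516.6, 88.8, 115.0]
orientation: [0.001, 0.016, 1.0, 0.0]
ft_force: [-0.5, 0.3, 0.3]
finger_gap: 51.2
```

```bash
python3 -c "
from h import *
plan([517,91,83],88.5,step=.4)"
```

```text
t 17.75 at [516.6  88.8 115. ] dist [  0.4   2.2 -32. ] rv [ 0.     0.001 -0.006] n 3 gap 51.2 F [-0.5  0.3  0.3]
linear [[-0.0, 0.02, 0.27], [-0.0, 0.02, 0.27], [-0.0, 0.02, 0.27]]
rot [[0.0, 0.0, -0.02], [0.0, 0.0, -0.02], [0.0, 0.0, -0.02]]
```

Emit:
jog_arm --linear '[[0,0.02,0.15],[0,0.02,0.2],[0,0.01,0.2],[0,0,0.2],[0,0,0],[0,0,0],[0,0,0],[0,0,0],[0,0,0],[0,0,0],[0,0,0]]' --rot '[[0,0,-0.03],[0,0,-0.03],[0,0,0],[0,0,0],[0,0,0],[0,0,0],[0,0,0],[0,0,0],[0,0,0],[0,0,0],[0,0,0]]' --fingers '[-0.05,-0.05,-0.05,-0.05,-0.05,-0.05,1,1,1,1,1]'

```text
time_s: 18.67
tool_pos: [517.8, 92.6, 83.1]
orientation: [0.002, 0.013, 1.0, 0.002]
ft_force: [0.6, 2.9, -3.0]
finger_gap: 19.5
```

```bash
python3 -c "
from h import *
p0=pose()[0]
plan(p0+np.array([3.1,118,0]),88.5,step=.4)"
```

```text
t 18.67 at [517.8  92.6  83.1] dist [  3.1 118.    0. ] rv [ 0.004  0.004 -0.   ] n 8 gap 19.5 F [ 0.6  2.9 -3. ]
linear [[0.0, 0.37, 0.0], [0.0, 0.37, 0.0], [0.0, 0.37, 0.0], [0.0, 0.37, 0.0], [0.0, 0.37, 0.0], [0.0, 0.37, 0.0], [0.0, 0.37, 0.0], [-0.0, 0.37, 0.0]]
rot [[0.01, 0.01, -0.0], [0.01, 0.01, -0.0], [0.01, 0.01, -0.0], [0.01, 0.01, -0.0], [0.01, 0.01, -0.0], [0.01, 0.01, -0.0], [0.01, 0.01, -0.0], [0.01, 0.01, -0.0]]
```

Emit:
jog_arm --linear '[[0,0.1,0],[0,0.15,0],[0,0.2,0],[0,0.25,0],[0,0.25,0],[0,0.25,0],[0,0.25,0],[0,0.25,0],[0,0.25,0],[0,0.25,0]]' --rot '[[0,0,0],[0,0,0],[0,0,0],[0,0,0],[0,0,0],[0,0,0],[0,0,0],[0,0,0],[0,0,0],[0,0,0]]' --fingers '[1,1,1,1,1,1,1,1,1,1]'

```text
time_s: 19.5
tool_pos: [520.5, 183.4, 83.1]
orientation: [0.002, 0.014, 1.0, -0.004]
ft_force: [0.6, -3.9, 0.4]
finger_gap: 19.3
```

```bash
python3 -c "
from h import *
plan([520.9,212.6,83.1],88.5,step=.2)"
```

```text
t 19.5 at [520.5 183.4  83.1] dist [ 0.4 29.2  0. ] rv [-0.008  0.004 -0.003] n 4 gap 19.3 F [ 0.6 -3.9  0.4]
linear [[0.0, 0.18, -0.0], [0.0, 0.18, -0.0], [0.0, 0.18, -0.0], [0.0, 0.18, -0.0]]
rot [[-0.02, 0.01, -0.01], [-0.02, 0.01, -0.01], [-0.02, 0.01, -0.01], [-0.02, 0.01, -0.01]]
```

Emit:
jog_arm --linear '[[0,0.15,0],[0,0.15,0],[0,0.15,0],[0,0.15,0],[0,0.1,0],[0,0.06,0],[0,0.06,0],[0,0.06,0]]' --rot '[[0,0,0],[0,0,0],[0,0,0],[0,0,0],[0,0,0],[0,0,0],[0,0,0],[0,0,0]]' --fingers '[1,1,1,1,1,1,1,1]'

```text
time_s: 20.17
tool_pos: [521.3, 212.3, 83.0]
orientation: [0.001, 0.015, 1.0, -0.017]
ft_force: [-0.5, -7.5, 1.3]
finger_gap: 19.0
```

Force is rising at the expected stop; push a bit more to seat it.

Emit:
jog_arm --linear '[[0,0.06,0],[0,0.08,0],[0,0.1,0]]' --rot '[[0,0,0],[0,0,0],[0,0,0]]' --fingers '[1,1,1]'

```text
time_s: 20.42
tool_pos: [521.2, 212.1, 82.9]
orientation: [-0.001, 0.018, 0.999, -0.027]
ft_force: [-0.9, -13.8, 2.0]
finger_gap: 18.9
```

Emit:
jog_arm --linear '[[0,0,0],[0,0,0],[0,0,0],[0,0,0],[0,0,0],[0,0,0],[0,0,-0.2],[0,0,-0.3],[0,0,-0.4],[0,0,-0.4],[0,0,0]]' --rot '[[0,0,0],[0,0,0],[0,0,0],[0,0,0],[0,0,0],[0,0,0],[0,0,0],[0,0,0],[0,0,0],[0,0,0],[0,0,0]]' --fingers '[1,-0.1,-0.1,-0.1,-0.1,-0.1,-0.1,-0.1,-0.1,-0.1,-0.1]'

```text
time_s: 21.33
tool_pos: [520.3, 219.9, 139.2]
orientation: [-0.002, 0.017, 1.0, -0.023]
ft_force: [0.5, -0.1, 1.3]
finger_gap: 52.0
```

```bash
python3 -c "
from h import *
p=shot('side','d5.png');a=p['color'];cv2.imwrite('pics/d5z.png',cv2.resize(a[220:410,150:350],None,fx=3,fy=3,interpolation=2))
plan([519,36.5,115],88.5,step=.7)"
```

```text
t 21.38 at [519.9 219.7 137.8] dist [  -0.9 -183.2  -22.8] rv [-0.046 -0.004 -0.008] n 7 gap 52.0 F [-0.1 -0.6 -0.2]
linear [[-0.02, -0.65, 0.11], [-0.02, -0.65, 0.11], [-0.02, -0.65, 0.1], [-0.02, -0.65, 0.1], [-0.02, -0.65, 0.09], [-0.02, -0.65, 0.09], [-0.01, -0.65, 0.09]]
rot [[-0.08, -0.01, -0.01], [-0.08, -0.01, -0.01], [-0.08, -0.01, -0.01], [-0.08, -0.01, -0.01], [-0.08, -0.01, -0.01], [-0.08, -0.01, -0.01], [-0.08, -0.01, -0.01]]
```

View pics/d5z.png

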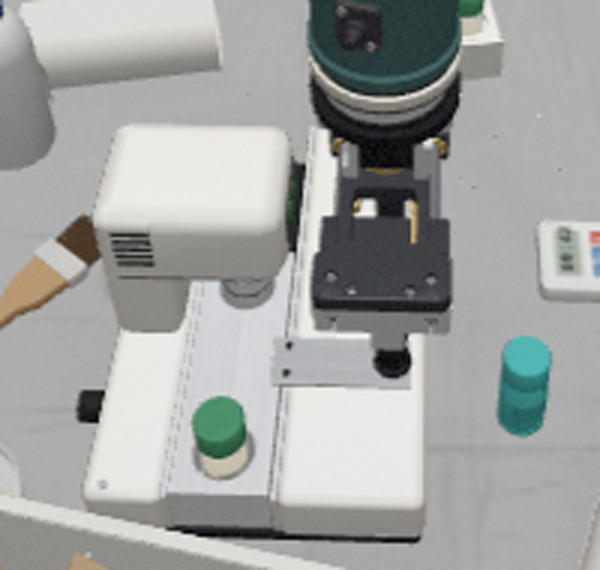

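The shuttle is across: the measured vial is out in the left well (zoom ~(220,440)) and the standard is under the head. Now the key.

Emit:
jog_arm --linear '[[0,-0.5,0.02],[0,-0.65,0.02],[0,-0.65,0.1],[0,-0.65,0.1],[0,-0.65,0.1],[0,-0.65,0.1],[0,-0.5,0.1],[0,0,0],[0,0,0],[0,0,0]]' --rot '[[-0.08,0,0],[-0.08,0,0],[-0.08,0,0],[-0.08,0,0],[-0.08,0,0],[-0.08,0,0],[-0.08,0,0],[0,0,0],[0,0,0],[0,0,0]]' --fingers '[0.2,0.4,1,1,1,1,1,1,1,1]'

```text
time_s: 22.22
tool_pos: [511.5, 44.7, 115.8]
orientation: [-0.004, 0.015, 1.0, 0.002]
ft_force: [0.1, -0.4, 0.1]
finger_gap: 0.3
```

```bash
python3 -c "
from h import *
plan([519,36.5,90],88.5,step=.4)"
```

```text
t 22.22 at [511.5  44.7 115.8] dist [  7.5  -8.2 -25.8] rv [ 0.003 -0.008 -0.005] n 2 gap 0.3 F [ 0.1 -0.4  0.1]
linear [[-0.1, -0.1, 0.32], [-0.1, -0.1, 0.32]]
rot [[0.02, -0.05, -0.03], [0.02, -0.05, -0.03]]
```

Emit:
jog_arm --linear '[[-0.1,-0.1,0.15],[-0.1,-0.1,0.2],[0,0,0.2],[0,0,0],[0,0,0]]' --rot '[[0.02,-0.05,-0.03],[0.02,-0.05,-0.03],[0,0,0],[0,0,0],[0,0,0]]' --fingers '[1,1,1,1,1]'

```text
time_s: 22.63
tool_pos: [520.2, 39.8, 91.1]
orientation: [0.001, 0.01, 1.0, 0.0]
ft_force: [0.2, 0.8, 0.5]
finger_gap: 0.8
```

```bash
python3 -c "
from h import *
plan([519,36.5,80],88.5,step=.4)"
```

```text
t 22.63 at [520.2  39.8  91.1] dist [ -1.2  -3.3 -11.1] rv [0.001 0.001 0.006] n 1 gap 0.8 F [0.2 0.8 0.5]
linear [[0.03, -0.08, 0.28]]
rot [[0.01, 0.01, 0.08]]
```

Emit:
jog_arm --linear '[[0.03,-0.08,0.15],[0,0,0.1],[0,0,0.1],[0,0,0.1],[0,0,0.1],[0,0,0.1]]' --rot '[[0,0,0.05],[0,0,0],[0,0,0],[0,0,0],[0,0,0],[0,0,0]]' --fingers '[1,1,1,1,1,1]'

```text
time_s: 23.13
tool_pos: [519.7, 37.3, 73.9]
orientation: [0.002, 0.011, 1.0, 0.0]
ft_force: [-8.8, -0.2, 18.1]
finger_gap: 0.3
```

Emit:
jog_arm --linear '[[0,0,0.08],[0,0,0.06]]' --rot '[[0,0,0],[0,0,0]]' --fingers '[1,1]'

```text
time_s: 23.3
tool_pos: [519.6, 37.3, 74.2]
orientation: [0.003, 0.011, 1.0, 0.0]
ft_force: [-3.9, -0.5, 6.4]
finger_gap: 0.3
```

Emit:
jog_arm --linear '[[0,0,0.15],[0,0,0.15],[0,0,0.15]]' --rot '[[0,0,0],[0,0,0],[0,0,0]]' --fingers '[1,1,1]'

```text
time_s: 23.55
tool_pos: [519.8, 37.3, 73.8]
orientation: [0.006, 0.011, 1.0, -0.0]
ft_force: [-12.1, 0.2, 25.9]
finger_gap: 0.7
```

```bash
python3 -c "
from h import *
o=pose()[2]; print(o['tool_pos'],o['ft_force'])
p=shot('side','d6.png');a=p['color'];cv2.imwrite('pics/d6z.png',cv2.resize(a[220:410,150:350],None,fx=3,fy=3,interpolation=2))
plan([519,36.5,74],88.5,step=.4)"
```

```text
[519.81312296  37.30646311  73.77208099] [-12.06901619   0.1899712   25.9333194 ]
t 23.6 at [519.8  37.3  73.7] dist [-0.8 -0.8  0.3] rv [-0.001  0.011  0.005] n 1 gap 0.4 F [-12.9   0.1  26.2]
linear [[0.02, -0.02, -0.01]]
rot [[-0.01, 0.14, 0.06]]
```

View pics/d6z.png

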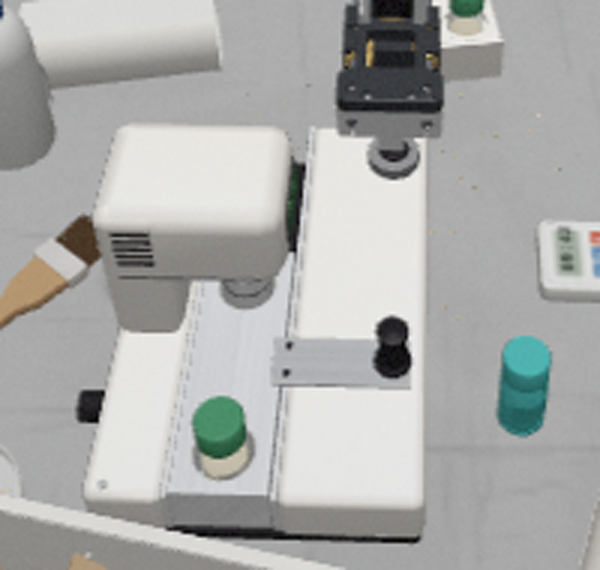

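Key at its stop (26 N, tip steady at z 73.8, collar below it at 70). Now up and over to the vial.

Emit:
jog_arm --linear '[[0,0,-0.3],[0,0,-0.5],[0,0,-0.8],[0,0,-0.9],[0,0,-0.9],[0,0,-0.9],[0,0,-0.5],[0,0,0]]' --rot '[[0,0,0],[0,0,0],[0,0,0],[0,0,0.5],[0,0,1],[0,0,1],[0,0,1],[0,0,1]]' --fingers '[1,1,-1,-1,-1,-1,-1,-1]'

```text
time_s: 24.27
tool_pos: [515.7, 37.5, 275.6]
orientation: [0.006, 0.197, 0.98, 0.001]
ft_force: [-0.2, 0.2, 0.2]
finger_gap: 36.9
```

```bash
python3 -c "
from h import *
P=np.load('pc_D.npy')
# tall stuff near left well
M=(P[...,1]>300)&(P[...,0]>480)&(P[...,0]<760)&(P[...,1]<420)
Q=P[M]; 
for y in range(300,420,15):
    q=Q[(Q[:,1]>=y)&(Q[:,1]<y+15)]; print(y,len(q),q[:,2].max() if len(q) else None)
plan([610,165,255],-1.5,nmax=30)"
```

```text
300 1020 59.2549320714179
315 188 124.23678383597269
330 764 127.8319697184545
345 1143 129.1951199682669
360 1291 128.94588577846616
375 385 147.96309497830418
390 50 149.80428615150117
405 0 None
t 24.27 at [515.7  37.5 275.6] dist [ 94.3 127.5 -20.6] rv [0.011 0.009 1.2  ] n 15 gap 36.9 F [-0.2  0.2  0.2]
linear [[-0.06, 0.26, 0.04], [-0.04, 0.26, 0.04], [-0.02, 0.26, 0.04], [0.0, 0.26, 0.04], [0.02, 0.26, 0.04], [0.04, 0.26, 0.04], [0.06, 0.26, 0.03], [0.08, 0.25, 0.03], [0.1, 0.24, 0.03], [0.12, 0.23, 0.03], [0.14, 0.22, 0.03], [0.16, 0.21, 0.03], [0.17, 0.2, 0.03], [0.19, 0.18, 0.03], [0.2, 0.17, 0.03]]
rot [[0.01, 0.01, 1.0], [0.01, 0.01, 1.0], [0.01, 0.01, 1.0], [0.01, 0.01, 1.0], [0.01, 0.01, 1.0], [0.01, 0.01, 1.0], [0.01, 0.01, 1.0], [0.01, 0.01, 1.0], [0.01, 0.01, 1.0], [0.01, 0.01, 1.0], [0.01, 0.01, 1.0], [0.01, 0.01, 1.0], [0.01, 0.01, 1.0], [0.01, 0.01, 1.0], [0.01, 0.01, 1.0]]
```

Emit:
jog_arm --linear '[[-0.06,0.26,0.04],[-0.04,0.26,0.04],[-0.02,0.26,0.04],[0,0.26,0.04],[0.02,0.26,0.04],[0.04,0.26,0.04],[0.06,0.26,0.03],[0.08,0.25,0.03],[0.1,0.24,0.03],[0.12,0.23,0.03],[0.14,0.22,0.03],[0.16,0.2,0.03]]' --rot '[[0,0,1],[0,0,1],[0,0,1],[0,0,1],[0,0,1],[0,0,1],[0,0,1],[0,0,1],[0,0,1],[0,0,1],[0,0,1],[0,0,1]]' --fingers '[-1,-1,-1,-1,-1,-1,-1,-1,-1,-1,-1,-1]'

```text
time_s: 25.27
tool_pos: [598.0, 139.1, 262.6]
orientation: [0.01, 0.649, 0.761, 0.007]
ft_force: [0.1, -0.4, -1.0]
finger_gap: 93.7
```

```bash
python3 -c "
from h import *
plan([610,165,255],-1.5,nmax=30)"
```

```text
t 25.27 at [598.  139.1 262.6] dist [12.  25.9 -7.6] rv [0.023 0.004 0.186] n 3 gap 93.7 F [ 0.1 -0.4 -1. ]
linear [[0.2, 0.13, 0.07], [0.21, 0.12, 0.06], [0.21, 0.11, 0.06]]
rot [[0.1, 0.02, 0.77], [0.1, 0.02, 0.77], [0.1, 0.02, 0.77]]
```

Emit:
jog_arm --linear '[[0.2,0.13,0.06],[0.2,0.12,0.06],[0.2,0.1,0.06],[0,0,0],[0,0,0]]' --rot '[[0.1,0.02,0.75],[0.1,0.02,0.75],[0.1,0.02,0.7],[0,0,0],[0,0,0]]' --fingers '[-1,-1,-1,-1,-1]'

```text
time_s: 25.68
tool_pos: [611.0, 166.9, 251.8]
orientation: [-0.002, 0.716, 0.698, -0.002]
ft_force: [-0.5, 0.6, 0.2]
finger_gap: 94.1
```

Run:
```python
from h import *
p=shot('wrist','w7.png')
np.savez('w7.npz',**{k:p[k] for k in p})
a=p['color']; hsv=cv2.cvtColor(a,cv2.COLOR_BGR2HSV)
m=cv2.inRange(hsv,(50,90,40),(85,255,255)); n,l,s,c=cv2.connectedComponentsWithStats(m)
for i in range(1,n):
    if s[i,4]>60: print(s[i],c[i],px2w(p,*c[i],z=94),px2w(p,*c[i]))
H,W=a.shape[:2]; uu,vv=np.meshgrid(np.arange(W),np.arange(H)); d=p['depth']
P=np.stack([(uu-p['cx'])/p['fx']*d,-(vv-p['cy'])/p['fy']*d,-d],-1)@p['T'][:3,:3].T+p['T'][:3,3]
M=(m>0)&(P[...,2]>89)&(P[...,2]<99); Q=P[M]; print(len(Q),Q.min(0),Q.max(0),(Q.min(0)+Q.max(0))/2)
plan([622.5,268.6,140],-1.5,step=.6)
```

```text
[273  65  32  33 835] [288.19520958  81.12694611] [622.93970674 268.79470337  94.        ] [622.94566856 268.81798831  93.79033375]
832 [609.1045192  255.00298204  90.74708845] [637.26964443 282.77904193  96.41823473] [623.18708181 268.89101199  93.58266159]
t 25.73 at [610.8 166.8 251.6] dist [  11.7  101.8 -111.6] rv [-0.005 -0.     0.001] n 7 gap 94.1 F [ 0.8  0.9 -0. ]
linear [[0.36, 0.03, 0.4], [0.36, 0.03, 0.4], [0.36, 0.03, 0.4], [0.36, 0.03, 0.4], [0.36, 0.03, 0.4], [0.36, 0.03, 0.4], [0.36, 0.03, 0.4]]
rot [[-0.01, -0.0, 0.0], [-0.01, -0.0, 0.0], [-0.01, -0.0, 0.0], [-0.01, -0.0, 0.0], [-0.01, -0.0, 0.0], [-0.01, -0.0, 0.0], [-0.01, -0.0, 0.0]]
```

View pics/w7.png

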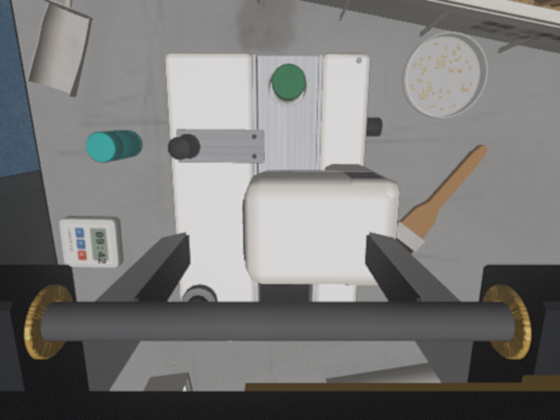

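The measured vial's cap is at (288,81), i.e. (623, 269), which agrees with the prediction.

Emit:
jog_arm --linear '[[0.36,0.03,0.3],[0.38,0.03,0.4],[0.38,0.03,0.4],[0.38,0.03,0.4],[0.38,0.03,0.4],[0.36,0.03,0.4],[0.25,0.03,0.4],[0,0,0],[0,0,0],[0,0,0]]' --rot '[[0,0,0],[0,0,0],[0,0,0],[0,0,0],[0,0,0],[0,0,0],[0,0,0],[0,0,0],[0,0,0],[0,0,0]]' --fingers '[-1,-1,-1,-1,-1,-1,-1,-1,-1,-1]'

```text
time_s: 26.57
tool_pos: [619.3, 272.6, 136.2]
orientation: [-0.001, 0.714, 0.7, -0.0]
ft_force: [0.5, 0.3, -0.2]
finger_gap: 94.2
```

```bash
python3 -c "
from h import *
plan([622.8,268.8,105],-1.5,step=.4)"
```

```text
t 26.57 at [619.3 272.6 136.2] dist [  3.5  -3.8 -31.2] rv [-0.002 -0.001  0.005] n 2 gap 94.2 F [ 0.5  0.3 -0.2]
linear [[-0.05, 0.05, 0.39], [-0.05, 0.05, 0.39]]
rot [[-0.02, -0.01, 0.03], [-0.02, -0.01, 0.03]]
```

Emit:
jog_arm --linear '[[-0.05,0.05,0.2],[-0.05,0.05,0.3],[0,0,0.3],[0,0,0.2],[0,0,0],[0,0,0]]' --rot '[[0,0,0.03],[0,0,0.03],[0,0,0],[0,0,0],[0,0,0],[0,0,0]]' --fingers '[-1,-1,-1,-1,-1,-1]'

```text
time_s: 27.07
tool_pos: [625.8, 265.4, 96.5]
orientation: [0.001, 0.718, 0.697, 0.003]
ft_force: [0.9, 0.3, -0.4]
finger_gap: 93.7
```

```bash
python3 -c "
from h import *
plan([622.8,268.8,64],-1.5,step=.3)"
```

```text
t 27.07 at [625.8 265.4  96.5] dist [ -3.    3.4 -32.5] rv [ 0.004 -0.003 -0.003] n 3 gap 93.7 F [ 0.9  0.3 -0.4]
linear [[0.03, -0.03, 0.27], [0.03, -0.03, 0.27], [0.03, -0.03, 0.27]]
rot [[0.02, -0.01, -0.01], [0.02, -0.01, -0.01], [0.02, -0.01, -0.01]]
```

Emit:
jog_arm --linear '[[0.04,-0.03,0.15],[0.02,-0.02,0.2],[0,0,0.2],[0,0,0.15],[0,0,0],[0,0,0]]' --rot '[[0.02,0,0],[0,0,0],[0,0,0],[0,0,0],[0,0,0],[0,0,0]]' --fingers '[-1,-1,-1,-1,-1,-1]'

```text
time_s: 27.57
tool_pos: [623.9, 268.3, 65.8]
orientation: [-0.0, 0.718, 0.697, 0.002]
ft_force: [0.6, -0.4, 0.5]
finger_gap: 93.9
```

```bash
python3 -c "
from h import *
plan([622.8,268.8,64],-1.5,step=.3)"
```

```text
t 27.57 at [623.9 268.3  65.8] dist [-1.1  0.5 -1.8] rv [ 0.003 -0.003 -0.004] n 1 gap 93.9 F [ 0.6 -0.4  0.5]
linear [[0.01, -0.03, 0.04]]
rot [[0.04, -0.04, -0.04]]
```

Emit:
jog_arm --linear '[[0,-0.03,0.02],[0,0,0],[0,0,0],[0,0,0],[0,0,0],[0,0,0],[0,0,0],[0,0,0],[0,0,0],[0,0,0],[0,0,0],[0,0,0]]' --rot '[[0,0,0],[0,0,0],[0,0,0],[0,0,0],[0,0,0],[0,0,0],[0,0,0],[0,0,0],[0,0,0],[0,0,0],[0,0,0],[0,0,0]]' --fingers '[1,1,1,1,1,1,1,1,1,1,1,1]'

```text
time_s: 28.57
tool_pos: [623.7, 268.8, 66.9]
orientation: [0.001, 0.717, 0.697, 0.004]
ft_force: [-0.3, -1.0, 0.3]
finger_gap: 30.4
```

Emit:
jog_arm --linear '[[0,0,-0.2],[0,0,-0.3],[0,0,-0.4],[0,0,-0.5],[0,0,-0.6],[0,0,-0.6],[0,0,-0.7],[0,0,-0.7],[0,0,-0.6],[0,0,-0.3]]' --rot '[[0,0,0],[0,0,0],[0,0,0],[0,0,0],[0,0,0],[0,0,0],[0,0,0],[0,0,0],[0,0,0],[0,0,0]]' --fingers '[1,1,1,1,1,1,1,1,1,1]'

```text
time_s: 29.4
tool_pos: [619.6, 267.1, 274.0]
orientation: [-0.001, 0.717, 0.697, 0.0]
ft_force: [-1.0, 0.2, 0.1]
finger_gap: 30.6
```

```bash
python3 -c "
from h import *
plan([480,150,250],0,step=.8)"
```

```text
t 29.4 at [619.6 267.1 274. ] dist [-139.6 -117.1  -24. ] rv [-0.001 -0.002 -0.03 ] n 6 gap 30.6 F [-1.   0.2  0.1]
linear [[-0.5, -0.57, 0.1], [-0.5, -0.57, 0.1], [-0.5, -0.57, 0.1], [-0.5, -0.57, 0.1], [-0.49, -0.58, 0.1], [-0.49, -0.58, 0.1]]
rot [[-0.0, -0.0, -0.06], [-0.0, -0.0, -0.06], [-0.0, -0.0, -0.06], [-0.0, -0.0, -0.06], [-0.0, -0.0, -0.06], [-0.0, -0.0, -0.06]]
```

Emit:
jog_arm --linear '[[-0.4,-0.5,0.1],[-0.5,-0.57,0.1],[-0.5,-0.57,0.1],[-0.5,-0.57,0.1],[-0.5,-0.57,0.1],[-0.6,-0.4,0],[-0.7,-0.2,0],[-0.8,0,0],[-0.8,0,0],[-0.8,0,0],[-0.8,0,0],[-0.8,0,0]]' --rot '[[0,0,-0.06],[0,0,-0.06],[0,0,-0.06],[0,0,-0.06],[0,0,-0.06],[0,0,-0.06],[0,0,0],[0,0,0],[0,0,0],[0,0,0],[0,0,0],[0,0,0]]' --fingers '[1,1,1,1,1,1,1,1,1,1,1,1]'

```text
time_s: 30.4
tool_pos: [478.7, -42.9, 272.0]
orientation: [0.009, 0.702, 0.712, 0.015]
ft_force: [0.9, -0.1, -0.8]
finger_gap: 30.6
```

```bash
python3 -c "
from h import *
plan([475,-390,245],6.8,step=.8)"
```

```text
t 30.4 at [478.7 -42.9 272. ] dist [  -3.7 -347.1  -27. ] rv [ 0.034 -0.007 -0.104] n 11 gap 30.6 F [ 0.9 -0.1 -0.8]
linear [[-0.79, -0.02, 0.05], [-0.79, -0.03, 0.05], [-0.79, -0.04, 0.05], [-0.79, -0.04, 0.06], [-0.79, -0.05, 0.06], [-0.79, -0.06, 0.06], [-0.79, -0.07, 0.06], [-0.79, -0.07, 0.06], [-0.79, -0.08, 0.06], [-0.78, -0.09, 0.06], [-0.78, -0.09, 0.06]]
rot [[0.04, -0.01, -0.12], [0.04, -0.01, -0.12], [0.04, -0.01, -0.12], [0.04, -0.01, -0.12], [0.04, -0.01, -0.12], [0.04, -0.01, -0.12], [0.04, -0.01, -0.12], [0.04, -0.01, -0.12], [0.04, -0.01, -0.12], [0.04, -0.01, -0.12], [0.04, -0.01, -0.12]]
```

Emit:
jog_arm --linear '[[-0.79,-0.02,0.05],[-0.79,-0.03,0.05],[-0.79,-0.04,0.05],[-0.79,-0.04,0.06],[-0.79,-0.05,0.06],[-0.79,-0.06,0.06],[-0.79,-0.07,0.06],[-0.79,-0.07,0.06],[-0.7,-0.08,0.06],[-0.5,-0.06,0.06],[0,0,0],[0,0,0]]' --rot '[[0.04,0,-0.12],[0.04,0,-0.12],[0.04,0,-0.12],[0.04,0,-0.12],[0.04,0,-0.12],[0.04,0,-0.12],[0.04,0,-0.12],[0.04,0,-0.12],[0.04,0,-0.12],[0.04,0,-0.12],[0,0,0],[0,0,0]]' --fingers '[1,1,1,1,1,1,1,1,1,1,1,1]'

```text
time_s: 31.4
tool_pos: [470.9, -366.3, 264.3]
orientation: [0.009, 0.668, 0.744, 0.005]
ft_force: [-0.2, 1.3, -1.1]
finger_gap: 30.7
```

Run:
```python
from h import *
p=shot('wrist','w8.png'); a=p['color']; g=cv2.cvtColor(a,cv2.COLOR_BGR2GRAY)
np.savez('w8.npz',**{k:p[k] for k in p})
see(p,'hole_4',6)
plan([475,-306,130],6.8,step=.6)
```

```text
hole_4 [282.8  28. ] 0.92 [ 464.2 -197.5    6. ]
hole_4 [279.3  76.1] 0.62 [ 465.8 -249.1    6. ]
hole_4 [282.6 124.6] 0.56 [ 475.8 -303.6    6. ]
t 31.5 at [ 471.1 -365.3  264.4] dist [   3.9   59.3 -134.4] rv [ 0.019  0.008 -0.011] n 7 gap 30.7 F [-0.2  0.9 -1.2]
linear [[0.21, 0.03, 0.48], [0.21, 0.03, 0.48], [0.21, 0.03, 0.48], [0.21, 0.03, 0.48], [0.21, 0.03, 0.48], [0.21, 0.04, 0.48], [0.21, 0.04, 0.48]]
rot [[0.03, 0.01, -0.02], [0.03, 0.01, -0.02], [0.03, 0.01, -0.02], [0.03, 0.01, -0.02], [0.03, 0.01, -0.02], [0.03, 0.01, -0.02], [0.03, 0.01, -0.02]]
```

View pics/w8.png

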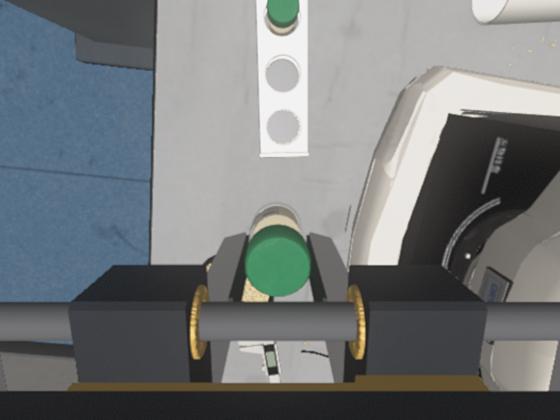

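Holes 3 (282,74) and 4 (283,126) are free and the vial is held upright. Next, the centres of the holes.

Run:
```python
from h import *
p=dict(np.load('w8.npz')); g=cv2.cvtColor(p['color'],cv2.COLOR_BGR2GRAY)
for u0,v0,u1,v1 in [(262,103,306,149),(262,51,303,97)]:
    m=(g[v0:v1,u0:u1]<222).astype(np.uint8); n,l,s,c=cv2.connectedComponentsWithStats(m); i=1+np.argmax(s[1:,4])
    q=np.array([u0+s[i,0]+(s[i,2]-1)/2,v0+s[i,1]+(s[i,3]-1)/2]); print(s[i],c[i]+[u0,v0],q,px2w(p,*q,z=43),px2w(p,*(c[i]+[u0,v0]),z=43))
cv2.imwrite('pics/w8z.png',cv2.resize(p['color'][40:170,240:330],None,fx=4,fy=4,interpolation=2))
```

```text
[  5   6  34  36 918] [282.83769063 126.53594771] [283.5 126.5] [ 475.68597338 -305.28818228   43.        ] [ 474.96316573 -305.40465755   43.        ]
[  3   7  35  35 918] [281.81372549  75.00108932] [282.  75.] [ 468.13291596 -252.13434645   43.        ] [ 467.93521253 -252.15718895   43.        ]
```

View pics/w8z.png

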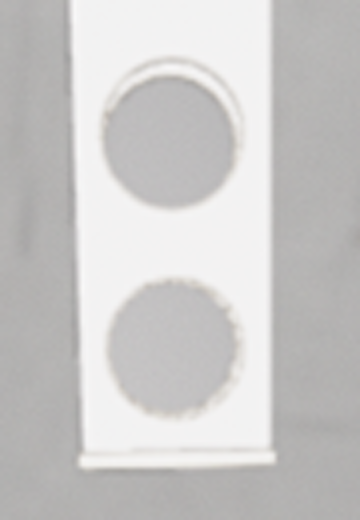

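Emit:
jog_arm --linear '[[0.15,0.02,0.4],[0.2,0.03,0.48],[0.2,0.03,0.48],[0.2,0.03,0.48],[0.2,0.03,0.48],[0.2,0.03,0.45],[0.15,0,0.4],[0,0,0],[0,0,0],[0,0,0]]' --rot '[[0.03,0.01,0],[0.03,0.01,0],[0.03,0.01,0],[0.03,0.01,0],[0,0,0],[0,0,0],[0,0,0],[0,0,0],[0,0,0],[0,0,0]]' --fingers '[1,1,1,1,1,1,1,1,1,1]'

```text
time_s: 32.33
tool_pos: [478.5, -298.7, 144.0]
orientation: [0.012, 0.662, 0.75, 0.004]
ft_force: [0.1, -0.2, -0.6]
finger_gap: 30.4
```

```bash
python3 -c "
from h import *
plan([475.5,-305.8,105],6.8,step=.4)"
```

```text
t 32.33 at [ 478.5 -298.7  144. ] dist [ -3.   -7.1 -39. ] rv [0.022 0.013 0.005] n 3 gap 30.4 F [ 0.1 -0.2 -0.6]
linear [[-0.05, -0.04, 0.32], [-0.05, -0.04, 0.32], [-0.05, -0.03, 0.32]]
rot [[0.09, 0.05, 0.02], [0.09, 0.05, 0.02], [0.09, 0.05, 0.02]]
```

Emit:
jog_arm --linear '[[-0.04,-0.03,0.2],[-0.03,-0.02,0.3],[0,0,0.25],[0,0,0.1],[0,0,0],[0,0,0],[0,0,0]]' --rot '[[0.1,0.06,0.02],[0.1,0.05,0.02],[0.08,0.05,0],[0,0,0],[0,0,0],[0,0,0],[0,0,0]]' --fingers '[1,1,1,1,1,1,1]'

```text
time_s: 32.92
tool_pos: [479.4, -305.1, 111.1]
orientation: [0.003, 0.664, 0.748, -0.001]
ft_force: [-0.4, 0.1, -1.1]
finger_gap: 30.4
```

```bash
python3 -c "
from h import *
plan([475.5,-305.8,95],6.8,step=.4)"
```

```text
t 32.92 at [ 479.4 -305.1  111.1] dist [ -3.9  -0.7 -16.1] rv [0.003 0.005 0.001] n 2 gap 30.4 F [-0.4  0.1 -1.1]
linear [[-0.0, -0.05, 0.2], [-0.0, -0.05, 0.2]]
rot [[0.02, 0.03, 0.0], [0.02, 0.03, 0.0]]
```

Emit:
jog_arm --linear '[[0,-0.06,0.06],[0,-0.03,0.05],[0,0,0],[0,0,0]]' --rot '[[0.03,0.05,0],[0,0,0],[0,0,0],[0,0,0]]' --fingers '[1,1,1,1]'

```text
time_s: 33.25
tool_pos: [475.6, -306.1, 107.0]
orientation: [0.001, 0.664, 0.748, -0.0]
ft_force: [0.2, 0.3, -0.9]
finger_gap: 30.2
```

```bash
python3 -c "
from h import *
plan([475.5,-305.8,65],6.8,step=.25)"
```

```text
t 33.25 at [ 475.6 -306.1  107. ] dist [ -0.1   0.3 -42. ] rv [0.001 0.001 0.   ] n 5 gap 30.2 F [ 0.2  0.3 -0.9]
linear [[0.0, -0.0, 0.21], [0.0, -0.0, 0.21], [0.0, -0.0, 0.21], [0.0, -0.0, 0.21], [0.0, -0.0, 0.21]]
rot [[0.0, 0.0, 0.0], [0.0, 0.0, 0.0], [0.0, 0.0, 0.0], [0.0, 0.0, 0.0], [0.0, 0.0, 0.0]]
```

Emit:
jog_arm --linear '[[0,0,0.15],[0,0,0.2],[0,0,0.2],[0,0,0.2],[0,0,0.2],[0,0,0.1],[0,0,0]]' --rot '[[0,0,0],[0,0,0],[0,0,0],[0,0,0],[0,0,0],[0,0,0],[0,0,0]]' --fingers '[1,1,1,1,1,1,1]'

```text
time_s: 33.83
tool_pos: [475.3, -305.7, 60.1]
orientation: [0.0, 0.664, 0.748, -0.0]
ft_force: [0.1, 0.3, -0.5]
finger_gap: 30.6
```

```bash
python3 -c "
from h import *
plan([475.5,-305.8,51.5],6.8,step=.25)"
```

```text
t 33.83 at [ 475.3 -305.7   60.1] dist [ 0.2 -0.1 -8.6] rv [0.    0.001 0.   ] n 1 gap 30.6 F [ 0.1  0.3 -0.5]
linear [[-0.0, 0.0, 0.21]]
rot [[0.01, 0.01, 0.0]]
```

Emit:
jog_arm --linear '[[0,0,0.08],[0,0,0.08],[0,0,0.05],[0,0,0.02],[0,0,0]]' --rot '[[0,0,0],[0,0,0],[0,0,0],[0,0,0],[0,0,0]]' --fingers '[1,1,1,1,1]'

```text
time_s: 34.25
tool_pos: [475.7, -306.1, 51.2]
orientation: [0.001, 0.664, 0.748, -0.0]
ft_force: [-0.5, -0.5, -0.7]
finger_gap: 30.5
```

Bottom is about on the floor. Release; TCP stays above the 44 mm plate.

Emit:
jog_arm --linear '[[0,0,0.02],[0,0,0],[0,0,0],[0,0,0],[0,0,0],[0,0,0],[0,0,0],[0,0,0],[0,0,-0.2],[0,0,-0.4],[0,0,-0.6],[0,0,-0.6]]' --rot '[[0,0,0],[0,0,0],[0,0,0],[0,0,0],[0,0,0],[0,0,0],[0,0,0],[0,0,0],[0,0,0],[0,0,0],[0,0,0],[0,0,0]]' --fingers '[-1,-1,-1,-1,-1,-1,-1,-1,-1,-1,-1,-1]'

```text
time_s: 35.25
tool_pos: [472.6, -303.5, 119.1]
orientation: [-0.005, 0.664, 0.748, -0.0]
ft_force: [2.3, 0.4, 0.3]
finger_gap: 94.2
```

Emit:
jog_arm --linear '[[0,0,-0.6],[-0.3,0,-0.6],[-0.5,-0.1,-0.4],[-0.5,-0.1,0],[-0.4,-0.1,0],[0,0,0],[0,0,0],[0,0,0]]' --rot '[[0,0,0],[0,0,0],[0,0,0],[0,0,0],[0,0,0],[0,0,0],[0,0,0],[0,0,0]]' --fingers '[-1,-1,-1,-1,-1,-1,-1,-1]'

```text
time_s: 35.92
tool_pos: [472.2, -375.9, 200.1]
orientation: [0.004, 0.663, 0.749, 0.0]
ft_force: [-0.6, 0.3, 0.3]
finger_gap: 93.9
```

Run:
```python
from h import *
print(pose()[0],pose()[2]['time_s'],pose()[2]['joint_vel'])
p=shot('wrist','w9.png'); a=p['color']; hsv=cv2.cvtColor(a,cv2.COLOR_BGR2HSV)
m=cv2.inRange(hsv,(50,90,40),(85,255,255)); n,l,s,c=cv2.connectedComponentsWithStats(m)
for i in range(1,n):
    if s[i,4]>60: print(s[i],c[i],px2w(p,*c[i],z=78))
H,W=a.shape[:2]; uu,vv=np.meshgrid(np.arange(W),np.arange(H)); d=p['depth']
P=np.stack([(uu-p['cx'])/p['fx']*d,-(vv-p['cy'])/p['fy']*d,-d],-1)@p['T'][:3,:3].T+p['T'][:3,3]
for lo,hi in ((-330,-280),(-215,-170)):
    M=(m>0)&(P[...,2]>73)&(P[...,1]>lo)&(P[...,1]<hi); Q=P[M]
    if len(Q): print(len(Q),np.median(Q,0),(Q.min(0)+Q.max(0))/2)
q=shot('side','d9.png');b=q['color'];cv2.imwrite('pics/d9z.png',cv2.resize(b[140:410,170:370],None,fx=2.2,fy=2.2,interpolation=2))
```

```text
[ 472.16709687 -375.94451611  200.10600444] 35.9167 [ 0.00466907 -0.00521638  0.00568316  0.01121237  0.01072806  0.00535377]
[273 100  35  36 961] [290.01456816 118.07180021] [ 475.08839816 -306.54628511   78.        ]
961 [ 475.09686679 -306.56340194   77.67772418] [ 475.08169641 -306.48454255  226.82985237]
```

View pics/w9.png

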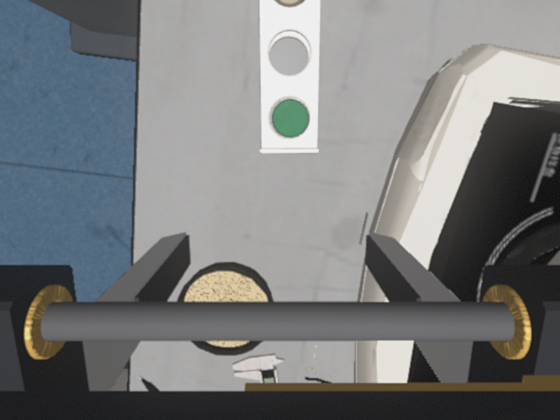

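View pics/d9z.png

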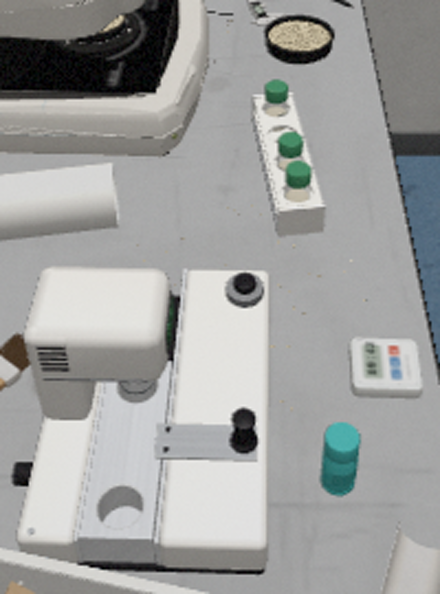

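The vial stands in hole 4 with its cap top at z ≈ 77.7 (78 expected). The key is up, the shuttle is home and the standard shows under the head. Handing in.

```bash
python3 -c "
from h import *
print(workorder.job_done())"
```

```text
the job is handed in; nothing more can be done
None
```

I ran the whole sequence and handed the job in at about 36 s of the 72 s allowed; the hand-in gives no verdict.

**What I did**
1. Took the standard from rack hole 3, stood it in the right well and let go.
2. Slid the shuttle about 120 mm to its far stop. At the end it took about 14 N without moving further.
3. Pressed the start key to its stop. The fingertip reached z ≈ 73.8 mm, about 5 mm down, and held there at 26 N.
4. Took the measured vial from the left well and released it in rack hole 4.

**Last checks, from the wrist and side images**
- **Measured vial:** its cap centre is at (475.1, −306.5), within about 1 mm of the hole centre I measured. Its top is at z 77.7 mm against 78 expected, so it stands on the floor of the hole.
- **Shuttle and standard:** the shuttle is home and the standard shows under the head. The head partly hides it, so I did not re-measure its position after the slide. Before the slide its knob was about 1 mm from the well centre.
- **Start key:** released.
- **Other objects:** the two waiting vials, grain dish, timer and turquoise look-alike appear undisturbed. I judged this by eye, not by measurement.

**A disagreement:** during the key press one reading dropped to 6 N at z 74.2 mm, so I pressed again until force and height confirmed the stop. I do not know of any check that failed.

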